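Scan a specimen jar's label with a contact scanner

ROBOT

A 7-joint arm with a two-finger parallel gripper is mounted at the origin on the work surface. World frame = base frame: x ahead of the robot, y to its left, z up, the work surface at z = 0. Lengths are in m, angles in rad, forces in N, time in s.
With the tool pointing down it reaches from about 0.425 to 1.025 m from the base axis. Payload 3.6 kg.
Tool frame: the origin (TCP) lies at the very end of the fingers, on their centre line; the grasp point (between the pads) lies 19 mm behind it; z points along the fingers, y is the line along which they close (so a half turn about z gives the same grasp; the last joint's range is limited). The gripper opens to 85 mm and grips with 20 to 120 N. Pads are 22 mm wide; open, the fingers measure 114 mm over their backs; the gripper's body (76 mm by 85 mm) begins 54 mm behind the grasp point. The pads swing forward as they close: fully open they stand 13 mm farther back than shut.
Start: joints at [1.018, 0.591, 0.048, 1.609, -0.033, 0.943, -0.034], TCP at [0.321, -0.65, 0.231] pointing down, gripper open.
Joint ranges: [-2.69, 2.69], [-0.47, 2.24], [-1.27, 1.36], [0.19, 2.51], [-1.53, 4.68], [0.08, 2.07], [-3.09, 3.09]. Speed limits (rad/s): [2.57, 2.57, 3.14, 3.14, 3.14, 3.14, 3.14].

INTERFACE

Orientations are given as a 3x3 rotation matrix whose columns are the frame's x, y, z axes.
In Python, from station import status, capture, workorder, nets gives the robot as it stands.
- The arm moves only by the tool send_rows, never from a script. Its arguments are lists of equal length, an entry for each row: "fingers": the opening, from -1 (shut) to 1 (fully open); "xyz": the shift along the world's x, y, z normalised to -1 to 1, where 1 is 0.15 m, a list of three; "roll": the turn about the world's z normalised to -1 to 1, where 1 is pi rad. In form: {"fingers": [fingers, ...], "xyz": [[dx, dy, dz], ...], "roll": [roll, ...]}. A call has 1 to 5 rows; each row is the pose to reach, as a shift and turn from the pose commanded when the call began, turning the shorter way round; what a row does not reach only later rows make up. A row lasts 1/12 s, in which the tool goes at most 41.7 mm and 7.16 degrees, less where a joint would pass 70% of its speed; a pose out of reach is approached as far as the arm can. A call with a number of a shift or a turn outside -1 to 1 is refused whole. A call with a gripper value outside its range is refused whole. The fingers move at their own pace and stop on an object; "grip_force" is the grip in N (left out, the last holds). Time passes only in rows, so rows that repeat a pose let the fingers close. It gives the time, the measured TCP pose, the force, the opening and the grip force at its end, in the units of the state.
- status.get_obs(): the state, without advancing time (a new reading comes with each control period).
- capture(name): name is "side" or "top"; returns a dict with "image" (384x512x3 uint8, blue, green, red), "fx", "fy", "cx", "cy" (pixels), "eye" and "rotation" of the camera in the world. Camera axes: x right, y down, z forward; pixel columns grow to the right and rows downward; lengths in m; the calibration is good to about 2 mm. A picture is of the moment at which its call begins. There is no depth.
- workorder.finish_job(): hands the job in; it is judged then, once.
Trained networks look in a picture, given as the dict that the camera call returned (one of the last four; its "shot" number tells which), for a name from the list of things; names that differ only in an ending like _2 or _b are one class to them, and where a whole thing is asked for, a point or a joint stands for the part that bears it (a point fixed in the world has none). Each returns a list of dicts, best first, with "conf" (0 to 1); they miss things now and then, are a little off and sometimes report something else, mostly with a low value. They report only what shows in the picture. A call takes as long as a camera call.
- nets.look_for(picture, target): "point" ([x, y, z] in m, in world coordinates, good to about 4 mm: the middle of the surface that is visible of it).
- nets.masks_of(picture, target): "region" (384x512 bool, what is visible of it).
The state is a dict: "time": time; "joints": joint angles; "qvel": joint speeds; "joint_torque": joint torques, N m; "position": TCP position; "ee_rot": TCP orientation; "contact_force": force on the tool from outside, world axes, zero at the start; "moment": the same for the moment, N m; "width": opening from 0.0 (shut) to 1.0 (fully open); "grasp_force": force on a finger pad.
Only numpy, scipy, OpenCV 4.12 (cv2) and the standard library are available. Lean on these libraries where they do the work, as an engineer would, in place of code of your own. Each camera call takes 0.05 s, during which the arm holds its last target. There are 200 camera calls.

TASK

Inventory the specimen jar in the tilting cradle: lift the contact scanner wand off its charging post, set its sprung hood squarely and centrally on the barcode label, press it lightly part of the way in and hold it still there for two seconds, without pushing hard or shifting the jar. Then slide the wand back down over its charging post until it stands fully home and upright, and let go. Leave the loose jars where they are.

Things in the scene. Friction and masses are not known exactly. Their poses are not given: they have to be found in the camera images.
- wand: Scanner wand, 190 g, 170 mm long, straight. Origin: centre of the mouth of the sprung-out hood; +z up the axis to the grip, it looks along -z. z 0-46 mm: black rubber hood, tube of 34 mm outer, 22 mm inner diameter, free 56 mm deep; z 56-100: orange barrel, 42 mm diameter; z 100-170: grey grip. Starts mouth down over the charging post, resting on the charger base. Any roll about its axis will do.
- mouth (a point): Centre of the hood's mouth, moving with the hood; z is the wand's axis, pointing to the grip.
- grip (a point): Middle of the wand's grey square grip, 135 mm up the axis from the mouth; 30 x 30 x 70 mm, flat faces square to the wand's x and y; grasp it by these from above, fingers along the axis. At the start it is 155 mm above the table.
- hood (a joint): How far the sprung hood is pushed in (m): 0 fully out, 0.010 at the stop. It starts to move at about 2.4 N and takes 0.6 N more per mm (3.6 N at 2 mm, 5.4 N at 5 mm, 8.4 N at the stop). The scanner reads only while the hood is between 2 and 8 mm in.
- label (a point): Nominal centre of the 60 x 60 mm barcode label on the upper flat face (135 x 82 mm) of the amber square jar clamped in the plywood cradle, 0.14 to 0.17 m up. z: outward normal, leaning from vertical roughly to the robot by 0.3 to 0.65 rad; x: up the slope, to the white lid, below the face. Fixed to the cradle: jars differ, so the real face lies up to 8 mm above or below it along z. At most 15 N.
- tray (a joint): Tilt of the cradle and jar from level (rad); the hinge is stiff and holds at the pressing force.
- stand: Fixed plywood base of the cradle, 200 x 150 mm, centre of its underside. Its -x side, where the hinge is, faces roughly to the robot.
- charger: Fixed grey charger base, 85 x 85 x 20 mm, centre of its underside, with an upright steel post in the middle: 18 mm diameter, 34 mm tall above the base, its top 8 mm tapering to 8 mm diameter. The wand's hood slides over it with 2 mm clearance all round, until the mouth rests on the base.
- post (a point): Foot of the charging post: on its axis, on the top face of the charger base (20 mm above the table).
- jar_a: Loose amber jar, white lid, 60 mm diameter, 95 mm tall, centre of its underside; a bystander.
- jar_b: Loose amber jar, red lid, 68 mm diameter, 110 mm tall, centre of its underside; a bystander.
- jar_c: Loose clear jar, white lid, 52 mm diameter, 85 mm tall, centre of its underside; a bystander.

How it is judged:
By the outcome, as a careful person would: the job done as asked, in the order asked, and still so for the second after the job is handed in, with the robot touching nothing.
It also fails if it takes over 67 s, if anything falls off the work surface, if the arm or the gripper's body presses on something with over 40 N, if the wrist force passes 120 N, or if a joint passes its speed limit or range.

## Working session

There is one attempt and no reset: what is moved stays moved. The work goes in short steps, Python scripts to look and compute and a tool call to move; the robot and the scene stay as the last step left them, time stands still between calls to the robot, and variables do not carry over. Pictures are saved under pics/ and viewed, at most 10 in all, crops included, and the job is handed in when it is done.

Besides the shell and the picture viewer there is one more tool, called after ">>>" as a command line: name --pt "numbers of a row" for each row, then --argument value for the rest. send_rows: Moves the arm, as the interface text tells. Scaled input: -1 to 1 covers 0.15 m each way for a shift and pi rad each way for a turn. Its arguments: {"type":"object","properties":{"fingers":{"type":"array"},"xyz":{"type":"array"},"roll":{"type":"array"},"grip_force":{"type":"number"}},"required":["fingers","xyz","roll"]}

```bash
ls; mkdir -p pics
cat > h.py <<'E'
import numpy as np, cv2
from station import status, capture, workorder, nets
def P(c,p):
    p=np.atleast_2d(p); q=(p-np.array(c['eye']))@np.array(c['rotation'])
    return np.c_[c['fx']*q[:,0]/q[:,2]+c['cx'], c['fy']*q[:,1]/q[:,2]+c['cy']]
def ray(c,uv):
    d=np.array(c['rotation'])@np.array([(uv[0]-c['cx'])/c['fx'],(uv[1]-c['cy'])/c['fy'],1]); return np.array(c['eye']),d/np.linalg.norm(d)
def onz(c,uv,z):
    e,d=ray(c,uv); return e+d*(z-e[2])/d[2]
E
python3 - <<'E'
from h import *
np.set_printoptions(precision=4,suppress=True)
ims=[]
for n in('side','top'):
    c=capture(n); ims.append(c['image']); print(n,np.array(c['eye']),c['fx'],c['cx'],c['cy'],np.array(c['rotation']).tolist())
    for t in('wand','hood','grip','label','tray','stand','charger','jar_a','jar_b','jar_c'):
        try:
            r=nets.look_for(c,t)
            print(t,[(np.round(x['point'],3).tolist(),round(x['conf'],2)) for x in r[:2]])
        except Exception as e: print(t,e)
    cv2.imwrite(f'pics/{n}0.png',c['image'])
o=status.get_obs(); print(o['time'],o['position'],o['ee_rot'],o['contact_force'],o['width'])
E
```

```text
pics
side [0.1567 0.5267 0.6364] 373.013334509462 252.13696581119171 192.6180561120855 [[-0.7746480856988577, -0.39681245108224433, 0.4924024999826836], [-0.632058513105597, 0.46051340252554546, -0.6232410786405906], [0.020551869351404115, -0.7940197004863585, -0.607544513517912]]
wand [([0.417, 0.312, 0.131], 0.61)]
hood [([0.413, 0.307, 0.044], 0.59)]
grip [([0.418, 0.312, 0.132], 0.93)]
label [([0.609, 0.067, 0.134], 0.75)]
tray [([0.609, 0.068, 0.13], 0.63)]
stand []
charger [([0.411, 0.316, 0.021], 0.87), ([0.515, -0.307, 0.065], 0.29)]
jar_a [([0.664, 0.266, 0.08], 0.78), ([0.512, -0.31, 0.063], 0.64)]
jar_b [([0.664, 0.266, 0.08], 0.78), ([0.512, -0.31, 0.063], 0.64)]
jar_c [([0.664, 0.266, 0.08], 0.78), ([0.512, -0.31, 0.063], 0.64)]
top [ 0.4746 -0.0058  1.217 ] 414.0531522284793 255.4722075052823 191.70792584662817 [[0.011121771616074623, -0.9968994762662291, 0.07789570216795266], [-0.9997826924126821, -0.009712652647368173, 0.018445387786644864], [-0.01763162352615359, -0.07808392023118507, -0.9967908643507734]]
wand [([0.431, 0.289, 0.16], 0.72)]
hood []
grip [([0.425, 0.286, 0.157], 0.94)]
label [([0.632, 0.034, 0.148], 0.89)]
tray [([0.634, 0.032, 0.147], 0.64)]
stand [([0.642, 0.031, 0.13], 0.8)]
charger [([0.432, 0.282, 0.02], 0.6), ([0.636, 0.035, 0.145], 0.41)]
jar_a [([0.522, -0.319, 0.096], 0.84), ([0.703, -0.269, 0.087], 0.83)]
jar_b [([0.522, -0.319, 0.096], 0.84), ([0.703, -0.269, 0.087], 0.83)]
jar_c [([0.522, -0.319, 0.096], 0.84), ([0.703, -0.269, 0.087], 0.83)]
1.1 [ 0.3211 -0.65    0.2313] [[ 0.8966  0.4429  0.    ]
 [ 0.4429 -0.8966 -0.    ]
 [-0.      0.     -1.    ]] [ 0.6281  0.3078 -0.1488] 1.0010672449246756
```

```bash
python3 -c "
import cv2
for n in('side','top'):
    a=cv2.imread(f'pics/{n}0.png'); cv2.imwrite(f'pics/{n}0b.png',cv2.resize(a,(800,600)))"
```

```text
(no output)
```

View pics/side0b.png

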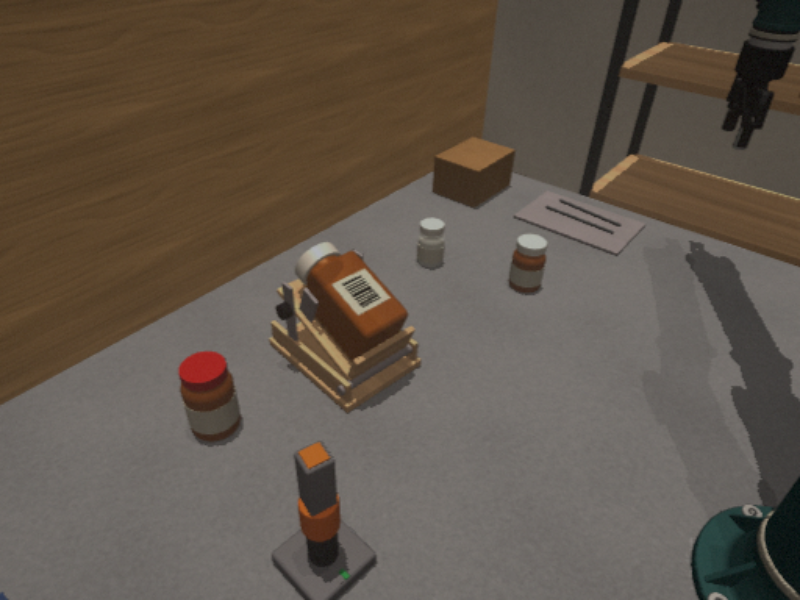

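View pics/top0b.png

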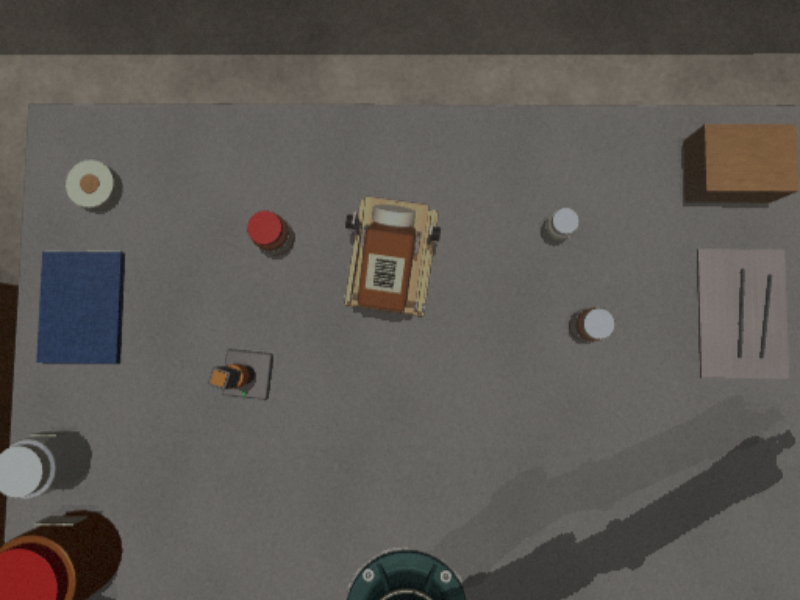

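```bash
cat > fit.py <<'E'
from h import *
from scipy.optimize import least_squares
def quad(mask):
    """sub-pixel corners of a quadrilateral region in an 8x upsampled crop"""
    cs,_=cv2.findContours(mask,cv2.RETR_EXTERNAL,cv2.CHAIN_APPROX_NONE)
    k=cv2.convexHull(max(cs,key=cv2.contourArea))
    for e in np.linspace(.02,.15,27):
        q=cv2.approxPolyDP(k,e*cv2.arcLength(k,True),True)
        if len(q)==4: break
    q=q[:,0].astype(float); c=max(cs,key=cv2.contourArea)[:,0].astype(float); L=[]
    for i in range(4):
        a,b=q[i],q[(i+1)%4]; d=(b-a)/np.linalg.norm(b-a); n=np.array([-d[1],d[0]])
        t=(c-a)@d/np.linalg.norm(b-a); s=c[(abs((c-a)@n)<8)&(t>.15)&(t<.85)]
        vx,vy,x,y=cv2.fitLine(s.astype(np.float32),cv2.DIST_HUBER,0,.01,.01).ravel(); L.append(np.cross([x,y,1],[x+vx,y+vy,1]))
    r=[np.cross(L[i-1],L[i]) for i in range(4)]
    return np.array([x[:2]/x[2] for x in r])
def crop(img,u,v,h):
    x0,y0=int(u)-h,int(v)-h; a=img[y0:y0+2*h,x0:x0+2*h]
    return cv2.resize(a,None,fx=8,fy=8,interpolation=cv2.INTER_CUBIC),x0,y0
def full(q,x0,y0): return (q+.5)/8-.5+[x0,y0]
E
cat > lab.py <<'E'
from fit import *
cams=[capture('side'),capture('top')]
out=[]
for c,g in zip(cams,([.609,.067,.140],[.632,.034,.148])):
    u,v=P(c,g)[0]; im,x0,y0=crop(c['image'],u,v,26)
    f=im.astype(int); jar=np.ones(im.shape[:2],bool)
    blue=np.clip(im[:,:,0],0,255).astype(np.uint8)
    t,m=cv2.threshold(cv2.GaussianBlur(blue,(0,0),2),0,255,cv2.THRESH_OTSU)
    m=cv2.morphologyEx(m,cv2.MORPH_CLOSE,np.ones((25,25)))
    n,l,s,ce=cv2.connectedComponentsWithStats(m)
    k=l[208,208] or 1+np.argmin(np.linalg.norm(ce[1:]-208,axis=1)); mk=(l==k).astype(np.uint8)*255
    q=quad(mk); print(t,s[k],full(q,x0,y0).round(2).tolist()); out.append(full(q,x0,y0))
    cv2.polylines(im,[q.astype(int)],True,(0,255,0),1); cv2.imwrite(f'pics/l{len(out)}.png',im)
a=cv2.imread('pics/l1.png');b=cv2.imread('pics/l2.png');cv2.imwrite('pics/l.png',cv2.resize(np.hstack([a,b]),(800,400)))
np.save('lab.npy',np.array(out))
E
python3 lab.py
```

```text
75.0 [  155     0   261   279 45914] [[244.44, 165.74], [244.44, 193.29], [228.41, 201.7], [211.24, 181.29]]
74.0 [    0     0   416   416 72010] [[273.44, 136.56], [273.44, 188.44], [220.52, 188.44], [225.41, 136.56]]
```

```bash
sed -i 's/,26)$/,26)/; s/^    t,m=.*/    t=105; m=((cv2.GaussianBlur(blue,(0,0),2)>t)*255).astype(np.uint8)/' lab.py
python3 - <<'E'
import cv2,numpy as np
for n,(u,v) in dict(side=(231,186),top=(246,174)).items():
    im=cv2.imread(f'pics/{n}0.png'); print(n); print(im[v-22:v+22:2,u-24:u+26:2,0])
E
python3 lab.py
```

```text
side
[[ 78  44  34  32  38  37  34  35  34  36  30  33  71 106 104 105 106 106
  105 107 105 104 108 108 108]
 [ 61  46  29  30  29  35  39  39  37  35  30  33  40 106 103 103 103 106
  108 109 107 108 107 107 108]
 [ 48  39  35  33  31  32  32  38  36  30  38  32  33  64 103 109 106 108
  106 105 111 111 106 110 110]
 [ 32  34  30  32  30  34  32  33  33  34  39  35  36  39  80 106 108 107
  107 107 109 109 110 109 107]
 [ 33  33  30  30  31  31  33  36  34  36  32  36  82 123  34  90 108 107
  110 109 109 108 107 106 108]
 [ 35  31  34  35  31  35  35  38  34  35  82 144 149 149 122  37  85 107
  107 108 111 109 106 109 105]
 [ 36  36  33  30  33  39  41  35 110 143 151 130 118 149 146 118  36  98
  106 107 108 109 108 109 109]
 [ 34  33  36  36  34  38 109 145 149  91  39 106 126 117 149 147  70  39
  110 109 110 109 110 108 107]
 [ 34  34  32  34 109 145 147  93  36 107 129  67 122  55 151 147 149  70
   44 107 110 109 109 109 112]
 [ 30  31  39 133 145 148  90 105 125  65 119  52 105  74 106 147 148 146
   69  54 110 111 111 109 109]
 [ 27  31  35  58 147 148 149  88 123  53 107
[... 3472 characters left out ...]
43  40  44  40  31  42  38
   33  58  56  59  90 108  77]]
105 [  160     0   256   275 40389] [[244.44, 166.49], [244.44, 192.91], [228.54, 201.1], [211.78, 181.3]]Traceback (most recent call last):
  File "lab.py", line 12, in <module>
    q=quad(mk); print(t,s[k],full(q,x0,y0).round(2).tolist()); out.append(full(q,x0,y0))
  File "fit.py", line 14, in quad
    vx,vy,x,y=cv2.fitLine(s.astype(np.float32),cv2.DIST_HUBER,0,.01,.01).ravel(); L.append(np.cross([x,y,1],[x+vx,y+vy,1]))
              ~~~~~~~~~~~^^^^^^^^^^^^^^^^^^^^^^^^^^^^^^^^^^^^^^^^^^^^^^^
cv2.error: OpenCV(4.12.0) /io/opencv/modules/imgproc/src/linefit.cpp:50: error: (-215:Assertion failed) count > 0 in function 'fitLine2D_wods'
```

View pics/l.png

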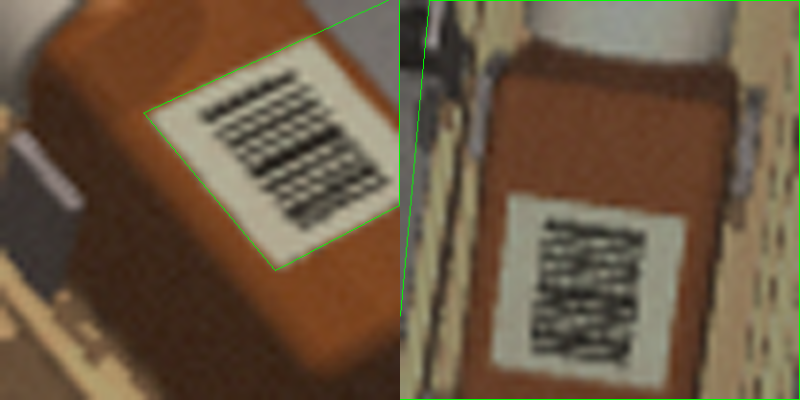

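```bash
cat > lab2.py <<'E'
from fit import *
import sys
np.set_printoptions(precision=4,suppress=True)
def corners(img,u,v,thr,h=17):
    im,x0,y0=crop(img,u,v,h); b=cv2.GaussianBlur(im[:,:,0],(0,0),1.5)
    m=((b>thr)*255).astype(np.uint8)
    m=cv2.morphologyEx(m,cv2.MORPH_CLOSE,np.ones((15,15),np.uint8)); n,l,s,ce=cv2.connectedComponentsWithStats(m)
    k=1+np.argmin(np.linalg.norm(ce[1:]-8*h,axis=1)+1e3*(s[1:,4]<5000)); mk=(l==k).astype(np.uint8)*255
    q=quad(mk); return full(q,x0,y0)
def pts(p,s=.03):
    x,y,z,a,t=p; n=np.array([-np.sin(t)*np.cos(a),-np.sin(t)*np.sin(a),np.cos(t)])
    X=np.array([np.cos(t)*np.cos(a),np.cos(t)*np.sin(a),np.sin(t)]); Y=np.cross(n,X)
    return np.array([[x,y,z]+s*(i*X+j*Y) for i,j in((1,1),(1,-1),(-1,-1),(-1,1))])
def match(q,r):  # order q to nearest cyclic of r
    from itertools import permutations
    return min((q[list(k)] for k in permutations(range(4))),key=lambda w:np.sum((w-r)**2))
if __name__=='__main__':
    c1,c2=capture('side'),capture('top')
    p0=np.array([.62,.04,.152,0.1,.45])
    Q=[corners(c1['image'],240,180,92),corners(c2['image'],245,174,85)]
    for q in Q: print(q.round(2).tolist())
    p=p0
    for _ in range(3):
        M=[match(q-q.mean(0),P(c,pts(p))-P(c,pts(p)).mean(0))+q.mean(0) for q,c in zip(Q,(c1,c2))]
        f=lambda p:np.r_[(P(c1,pts(p))-M[0]).ravel(),(P(c2,pts(p))-M[1]).ravel()]
        r=least_squares(f,p,x_scale=[.01,.01,.01,.1,.1]); p=r.x
    print('label',p,'rms',np.sqrt(np.mean(r.fun**2)),r.fun.round(1)); J=np.linalg.inv(r.jac.T@r.jac); print('sig',np.sqrt(np.diag(J))*.3)
    for c,g in((c1,'side'),(c2,'top')):
        for n in('charger','grip'):
            for d in nets.masks_of(c,n)[:1]:
                ys,xs=np.nonzero(d['region']); print(g,n,d['conf'],len(xs),xs.min(),xs.max(),ys.min(),ys.max(),xs.mean(),ys.mean())
    cv2.imwrite('pics/a.png',np.hstack([cv2.resize(c1['image'][270:384,170:245],(380,570),interpolation=2),cv2.resize(c2['image'][215:260,125:180],(420,344),interpolation=2)[:570] if 0 else cv2.resize(c2['image'][215:260,130:178],(410,570),interpolation=2)]))
E
python3 lab2.py
```

```text
[[232.91, 171.28], [255.12, 196.44], [222.56, 196.44], [222.56, 176.42]]
[[235.98, 161.78], [258.76, 165.07], [255.68, 187.2], [233.08, 183.93]]
label [ 0.5994  0.0371  0.1527 -0.2657  0.5272] rms 3.615545775773015 [-8.4  1.5  4.2 -1.9 -4.9 -4.8  4.7  4.7  2.   0.3  1.8  3.3 -0.5  1.6
  0.1 -1.3]
sig [0.0003 0.0003 0.0005 0.0074 0.0181]
side charger 0.69 1770 175 241 334 383 207.53785310734463 361.27457627118645
side grip 0.7 1749 189 217 283 362 203.77186963979418 321.77815894797027
top charger 0.85 571 142 173 224 254 160.7478108581436 239.14711033274955
top grip 0.89 377 134 162 232 248 147.9655172413793 240.22281167108753
```

View pics/a.png

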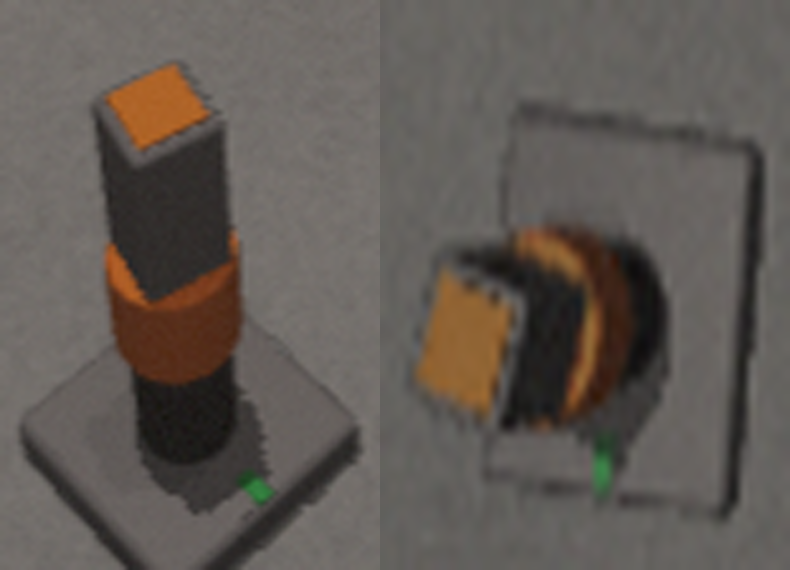

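```bash
sed -i "s/corners(c1\['image'\],240,180,92)/corners(c1['image'],230,186,88,20)/" lab2.py; sed -i '/cv2.imwrite/d;/for n in(.charger/,/print(g,n/d;/for c,g in/d' lab2.py
cat >> lab2.py <<'E'
    # wand top (orange square) on z=.19, charger corners on z=.02
    for c,(u,v) in((c1,(201,291)),(c2,(140,240))):
        im,x0,y0=crop(c['image'],u,v,16); f=im.astype(int); o=cv2.GaussianBlur((np.clip(f[:,:,2]-f[:,:,0],0,255)).astype(np.uint8),(0,0),1.5)
        m=((o>70)*255).astype(np.uint8); n,l,s,ce=cv2.connectedComponentsWithStats(m); k=1+np.argmin(np.linalg.norm(ce[1:]-128,axis=1)+1e3*(s[1:,4]<3000))
        q=full(quad((l==k).astype(np.uint8)*255),x0,y0); w=np.array([onz(c,a,.19) for a in q]); e=np.diff(np.r_[w,w[:1]],axis=0)[:,:2]
        print('wandtop',w.mean(0),np.linalg.norm(e,axis=1),np.degrees(np.arctan2(e[:,1],e[:,0]))%90)
    q=np.array([[515,103],[758,148],[730,515],[485,480]])-[380,0]; q=q/[8.54,12.67]-.45+[130,215]
    w=np.array([onz(c2,a,.02) for a in q]); e=np.diff(np.r_[w,w[:1]],axis=0)[:,:2]; print('charger',w.mean(0),np.linalg.norm(e,axis=1),np.degrees(np.arctan2(e[:,1],e[:,0]))%90)
E
python3 lab2.py
```

```text
[[249.44, 166.19], [249.44, 190.33], [228.5, 201.48], [210.89, 180.58]]
[[235.92, 161.73], [258.76, 165.09], [255.65, 187.2], [233.1, 183.95]]
label [ 0.5975  0.0367  0.1549 -0.2586  0.6336] rms 3.514846008595282 [  4.3  -3.8 -11.2   1.9   1.1   1.2  -0.8  -0.3   1.8   1.5   1.7   4.3
  -0.    1.7   0.5  -1.1]
sig [0.0003 0.0003 0.0005 0.0076 0.0176]
wandtop [0.4267 0.3008 0.19  ] [0.0227 0.0223 0.0223 0.0219] [72.6883 72.6274 71.799  73.5725]
wandtop [0.4276 0.2992 0.19  ] [0.02   0.0194 0.0205 0.0203] [70.9741 72.0479 73.2966 70.7028]
charger [0.4282 0.2966 0.02  ] [0.0835 0.0834 0.0835 0.0859] [83.5905 85.0098 85.2883 85.0349]
```

```bash
sed -i '/MORPH_CLOSE/s/m=cv2.morph.*uint8)); n/n/' lab2.py; python3 lab2.py | head -4
```

```text
[[233.02, 171.27], [249.64, 190.18], [228.54, 201.5], [211.51, 181.38]]
[[235.91, 161.81], [258.74, 165.01], [255.68, 187.17], [233.11, 183.97]]
label [ 0.6022  0.0394  0.1498 -0.1388  0.3747] rms 0.14581537951920964 [ 0.3  0.1 -0.2 -0.  -0.3 -0.  -0.  -0.1 -0.1 -0.   0.1  0.2  0.1  0.2
  0.  -0. ]
```

>>> send_rows --fingers '[1, 1, 1, 1]' --pt "0.667 1 0.533" --pt "0.667 1 0.533" --pt "0.667 1 0.533" --pt "0.667 1 0.533" --roll '[0.15, 0.15, 0.15, 0.15]'

```text
time: 2.13
position: [0.4062, -0.522, 0.2996]
ee_rot: [[0.594, 0.805, 0.0], [0.805, -0.594, -0.0], [-0.0, 0.0, -1.0]]
contact_force: [1.0, 0.2, -0.2]
width: 0.999
grasp_force: 0.0
```

>>> send_rows --fingers '[1, 1, 1, 1]' --pt "0.527 1 0" --pt "0.527 1 0" --pt "0.527 1 0" --pt "0.527 1 0" --roll '[0.15, 0.15, 0.15, 0.15]'

```text
time: 2.47
position: [0.484, -0.3741, 0.2994]
ee_rot: [[0.163, 0.987, 0.001], [0.987, -0.163, -0.001], [-0.001, 0.001, -1.0]]
contact_force: [0.8, -0.2, 0.4]
width: 1.0
grasp_force: 0.0
```

>>> send_rows --fingers '[1, 1, 1, 1]' --pt "0.2 1 0" --pt "0.2 1 0" --pt "0.2 1 0" --pt "0.2 1 0" --roll '[0.15, 0.15, 0.15, 0.15]'

```text
time: 2.8
position: [0.5141, -0.2209, 0.2993]
ee_rot: [[-0.307, 0.952, 0.001], [0.952, 0.307, 0.001], [0.001, 0.001, -1.0]]
contact_force: [1.6, 0.8, -0.4]
width: 1.005
grasp_force: 0.0
```

>>> send_rows --fingers '[1, 1, 1, 1]' --pt "0.067 1 0" --pt "0.067 1 0" --pt "0.067 1 0" --pt "0.067 1 0" --roll '[0.15, 0.15, 0.15, 0.15]'

```text
time: 3.13
position: [0.5234, -0.0706, 0.2995]
ee_rot: [[-0.706, 0.708, 0.001], [0.708, 0.706, 0.002], [0.0, 0.002, -1.0]]
contact_force: [-0.2, 0.8, 0.4]
width: 1.001
grasp_force: 0.0
```

>>> send_rows --fingers '[1, 1, 1, 1]' --pt "-0.133 1 0" --pt "-0.133 1 0" --pt "-0.133 1 0" --pt "-0.133 1 0" --roll '[0.15, 0.15, 0.15, 0.15]'

```text
time: 3.47
position: [0.5024, 0.0789, 0.2996]
ee_rot: [[-0.95, 0.311, 0.001], [0.311, 0.95, 0.002], [-0.001, 0.002, -1.0]]
contact_force: [0.1, 0.1, -1.0]
width: 1.0
grasp_force: 0.0
```

>>> send_rows --fingers '[1, 1, 1, 1, 1]' --pt "-0.3 0.9 0" --pt "-0.3 0.9 0" --pt "-0.3 0.9 0" --pt "-0.3 0.9 0" --pt "-0.3 0.9 0" --roll '[0, 0, 0, 0, 0]'

```text
time: 3.88
position: [0.4562, 0.215, 0.2999]
ee_rot: [[-0.95, 0.312, 0.001], [0.312, 0.95, 0.003], [-0.0, 0.004, -1.0]]
contact_force: [0.3, -0.3, 0.4]
width: 0.999
grasp_force: 0.0
```

>>> send_rows --fingers '[1, 1, 1]' --pt "-0.2 0.45 -0.3" --pt "-0.2 0.45 -0.3" --pt "-0.2 0.45 -0.3" --roll '[0, 0, 0]'

```text
time: 4.13
position: [0.4243, 0.2808, 0.2518]
ee_rot: [[-0.95, 0.314, -0.004], [0.314, 0.95, 0.002], [0.005, 0.0, -1.0]]
contact_force: [-0.5, -0.4, 0.9]
width: 0.998
grasp_force: 0.0
```

>>> send_rows --fingers '[1, 1]' --pt "0 0 0" --pt "0 0 0" --roll '[0, 0]'

```text
time: 4.3
position: [0.429, 0.2756, 0.2537]
ee_rot: [[-0.947, 0.321, -0.0], [0.321, 0.947, -0.001], [-0.0, -0.001, -1.0]]
contact_force: [0.7, -0.4, 0.4]
width: 1.003
grasp_force: 0.0
```

```bash
python3 -c "
from h import *
o=status.get_obs(); print(o['time'],o['position'],np.degrees(np.arctan2(o['ee_rot'][1][1],o['ee_rot'][0][1])),o['joints'],o['contact_force'])"
```

```text
4.3 [0.42902304 0.27560487 0.25372115] 71.25756295938587 [-0.08176958  0.37137236 -0.73938707  2.0417518   0.33310982  0.84878423
  0.23248177] [ 0.68281319 -0.3872079   0.40333758]
```

>>> send_rows --fingers '[1, 1, 1, 1]' --pt "-0.01 0.16 0" --pt "-0.01 0.16 0" --pt "-0.01 0.16 -0.2" --pt "-0.01 0.16 -0.2" --roll '[0.005, 0.005, 0.005, 0.005]'

```text
time: 4.63
position: [0.4269, 0.297, 0.2214]
ee_rot: [[-0.951, 0.309, -0.004], [0.309, 0.951, -0.005], [0.002, -0.005, -1.0]]
contact_force: [0.2, -0.8, -0.9]
width: 0.999
grasp_force: 0.0
```

>>> send_rows --fingers '[1, 1]' --pt "0 0 0" --pt "0 0 0" --roll '[0, 0]'

```text
time: 4.8
position: [0.4279, 0.2996, 0.2246]
ee_rot: [[-0.951, 0.308, 0.001], [0.308, 0.951, -0.0], [-0.001, -0.0, -1.0]]
contact_force: [0.2, -0.0, 0.7]
width: 1.003
grasp_force: 0.0
```

```bash
cat > st.py <<'E'
from h import *
np.set_printoptions(precision=4,suppress=True)
o=status.get_obs(); R=np.array(o['ee_rot']); print(o['time'],np.array(o['position']),'yawy',np.degrees(np.arctan2(R[1,1],R[0,1])).round(2),'z',R[:,2],'F',np.array(o['contact_force']),'M',np.array(o['moment']),o['width'],o['grasp_force'])
E
python3 st.py
python3 - <<'E'
from h import *
a=capture('side')['image'][230:384,150:280]; b=capture('top')['image'][195:275,120:190]
cv2.imwrite('pics/b.png',np.hstack([cv2.resize(a,(400,474)),cv2.resize(b,(400,474))]))
E
```

```text
4.8 [0.4279 0.2996 0.2246] yawy 72.07 z [ 0.0007 -0.0003 -1.    ] F [ 0.2113 -0.0254  0.6677] M [ 0.0017  0.0566 -0.0253] 1.0029453093237066 0.0
```

View pics/b.png

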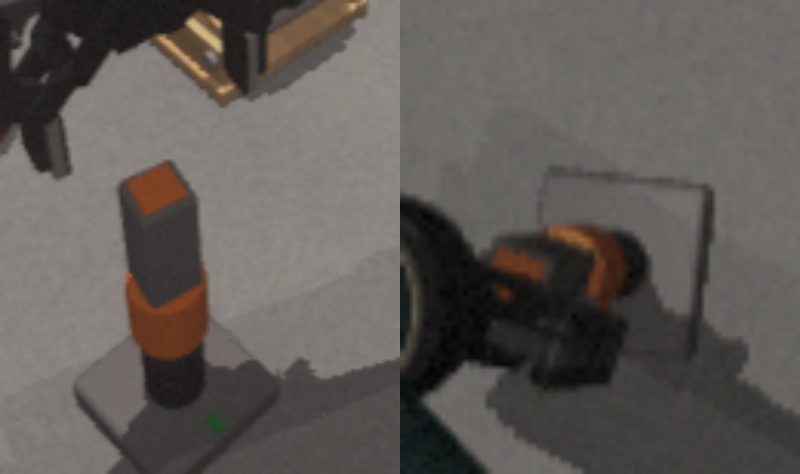

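>>> send_rows --fingers '[1, 1, 1, 1, 1]' --pt "0 0 -0.25" --pt "0 0 -0.45" --pt "0 0 -0.6" --pt "0 0 -0.6" --pt "0 0 -0.6" --roll '[0, 0, 0, 0, 0]'

```text
time: 5.32
position: [0.4269, 0.3005, 0.134]
ee_rot: [[-0.952, 0.306, -0.001], [0.306, 0.952, -0.001], [0.001, -0.001, -1.0]]
contact_force: [-0.4, 0.5, 0.5]
width: 0.996
grasp_force: 0.0
```

>>> send_rows --fingers '[-0.1, -0.3, -0.6, -1, -1]' --pt "0 0 0" --pt "0 0 0" --pt "0 0 0" --pt "0 0 0" --pt "0 0 0" --roll '[0, 0, 0, 0, 0]' --grip_force 30

```text
time: 5.73
position: [0.4274, 0.3009, 0.1347]
ee_rot: [[-0.952, 0.306, 0.001], [0.306, 0.952, 0.001], [-0.001, 0.001, -1.0]]
contact_force: [-0.4, -0.3, 0.9]
width: 0.345
grasp_force: 36.5
```

>>> send_rows --fingers '[-1, -1, -1, -1]' --pt "0 0 0" --pt "0 0 0" --pt "0 0 0" --pt "0 0 0" --roll '[0, 0, 0, 0]'

```text
time: 6.07
position: [0.4274, 0.301, 0.1341]
ee_rot: [[-0.952, 0.306, 0.001], [0.306, 0.952, 0.001], [-0.001, 0.001, -1.0]]
contact_force: [1.8, -0.1, 1.3]
width: 0.351
grasp_force: 36.5
```

```bash
python3 st.py
```

```text
6.0667 [0.4274 0.301  0.1341] yawy 72.19 z [ 0.0009  0.0006 -1.    ] F [ 1.7854 -0.1303  1.3236] M [ 0.0877 -0.3536  0.0196] 0.35131211698838816 36.45823538303375
```

>>> send_rows --fingers '[-1, -1, -1, -1]' --pt "0 0 0.15" --pt "0 0 0.3" --pt "0 0 0.4" --pt "0 0 0.4" --roll '[0, 0, 0, 0]'

```text
time: 6.4
position: [0.4277, 0.3018, 0.196]
ee_rot: [[-0.952, 0.306, 0.003], [0.306, 0.952, 0.002], [-0.002, 0.003, -1.0]]
contact_force: [-0.1, 0.5, -3.0]
width: 0.344
grasp_force: 36.2
```

>>> send_rows --fingers '[-1, -1, -1, -1]' --pt "0.15 -0.021 0" --pt "0.297 -0.042 0" --pt "0.297 -0.042 0" --pt "0.297 -0.042 0" --roll '[0.027, 0.055, 0.055, 0.055]'

```text
time: 6.73
position: [0.4719, 0.2929, 0.1921]
ee_rot: [[-0.99, 0.141, -0.002], [0.141, 0.99, -0.001], [0.002, -0.002, -1.0]]
contact_force: [-0.5, 0.4, -3.1]
width: 0.345
grasp_force: 36.1
```

```bash
python3 st.py
python3 - <<'E'
from h import *
a=capture('side')['image'][200:384,130:285]; b=capture('top')['image'][185:265,120:190]
cv2.imwrite('pics/c.png',np.hstack([cv2.resize(a,(400,474)),cv2.resize(b,(400,474))]))
E
```

```text
6.7333 [0.4719 0.2929 0.1921] yawy 81.89 z [-0.0024 -0.0013 -1.    ] F [-0.4532  0.4012 -3.0702] M [ 0.0034  0.048  -0.0469] 0.3452163809215849 36.09696686267853
```

View pics/c.png

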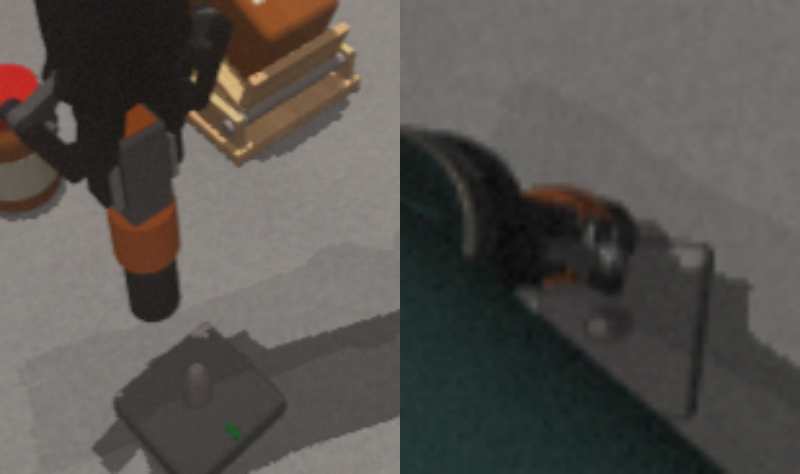

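Run:
```python
from h import *
s,t=capture('side'),capture('top')
print(onz(s,(206.3,341.9),.054),onz(t,(154.6,239.6),.05))
```

```text
[0.42586883 0.29996159 0.054     ] [0.42786458 0.29819825 0.05      ]
```

>>> send_rows --fingers '[-1, -1, -1, -1]' --pt "0 0 -0.15" --pt "0 0 -0.3" --pt "0 0 -0.36" --pt "0 0 -0.36" --roll '[0, 0, 0, 0]' --grip_force 20

```text
time: 7.27
position: [0.4693, 0.2932, 0.1377]
ee_rot: [[-0.991, 0.136, -0.004], [0.136, 0.991, -0.003], [0.004, -0.004, -1.0]]
contact_force: [0.2, -0.2, -1.3]
width: 0.348
grasp_force: 36.0
```

```bash
python3 st.py
```

```text
7.2667 [0.4693 0.2932 0.1377] yawy 82.16 z [-0.0044 -0.0033 -1.    ] F [ 0.1907 -0.1618 -1.2713] M [-0.0088  0.0395 -0.0032] 0.347756515816394 35.964898467063904
```

>>> send_rows --fingers '[-1, -1, -1, -1, -1]' --pt "-0.066 0.009 0" --pt "-0.132 0.018 0" --pt "-0.198 0.028 0" --pt "-0.264 0.037 0" --pt "-0.33 0.046 0" --roll '[0, 0, 0, 0, 0]' --grip_force 20

```text
time: 7.68
position: [0.4226, 0.302, 0.1412]
ee_rot: [[-0.99, 0.138, 0.004], [0.138, 0.99, 0.002], [-0.004, 0.002, -1.0]]
contact_force: [4.7, 0.0, -3.0]
width: 0.346
grasp_force: 34.9
```

>>> send_rows --fingers '[-1, -1, -1]' --pt "-0.03 0.004 0" --pt "-0.06 0.008 0" --pt "-0.06 0.008 0" --roll '[0, 0, 0]'

```text
time: 7.93
position: [0.4121, 0.3031, 0.1402]
ee_rot: [[-0.991, 0.136, 0.0], [0.136, 0.991, 0.001], [-0.0, 0.001, -1.0]]
contact_force: [1.6, 0.5, 0.1]
width: 0.348
grasp_force: 36.4
```

```bash
python3 st.py
python3 - <<'E'
from h import *
a=capture('side')['image'][200:384,130:285]; b=capture('top')['image'][185:265,120:190]
cv2.imwrite('pics/d.png',np.hstack([cv2.resize(a,(400,474)),cv2.resize(b,(400,474))]))
E
```

```text
7.9333 [0.4121 0.3031 0.1402] yawy 82.17 z [ 0.0003  0.0007 -1.    ] F [1.6083 0.5349 0.1399] M [ 0.0957 -0.5913  0.0266] 0.34762199327453563 36.38571560382843
```

View pics/d.png

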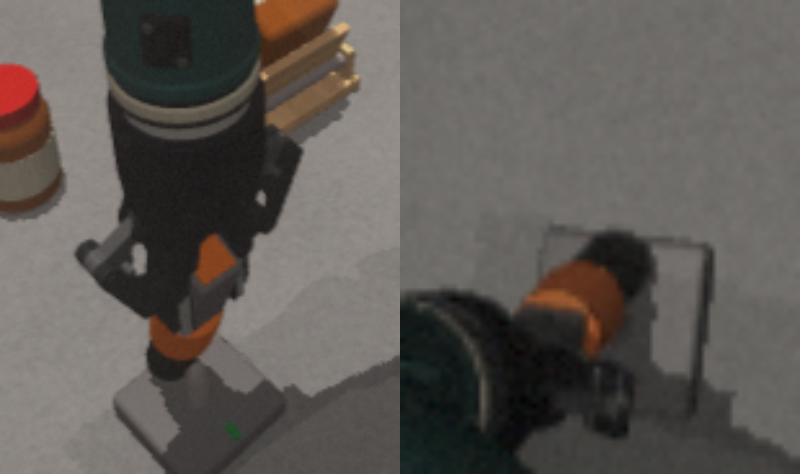

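>>> send_rows --fingers '[-1, -1, -1]' --pt "-0.015 0.002 0" --pt "-0.015 0.002 0" --pt "-0.015 0.002 0" --roll '[0, 0, 0]'

```text
time: 8.28
position: [0.4111, 0.3029, 0.1398]
ee_rot: [[-0.99, 0.138, 0.0], [0.138, 0.99, 0.001], [-0.0, 0.001, -1.0]]
contact_force: [2.8, 0.2, -1.7]
width: 0.348
grasp_force: 36.2
```

```bash
python3 st.py
```

```text
8.2833 [0.4111 0.3029 0.1398] yawy 82.07 z [ 0.0002  0.0005 -1.    ] F [ 2.8458  0.2399 -1.6657] M [ 0.092  -0.9287  0.0189] 0.34793507945076735 36.23996615409851
```

>>> send_rows --fingers '[-1, -1, -1, -1, -1]' --pt "0 0 0.2" --pt "0 0 0.5" --pt "0 0 0.8" --pt "0 0 1" --pt "0 0 1" --roll '[0, 0, 0, 0, 0]' --grip_force 50

```text
time: 8.7
position: [0.4118, 0.3066, 0.2961]
ee_rot: [[-0.99, 0.137, 0.007], [0.138, 0.99, 0.007], [-0.006, 0.008, -1.0]]
contact_force: [0.0, 1.3, -1.9]
width: 0.344
grasp_force: 52.4
```

>>> send_rows --fingers '[-1, -1, -1, -1, -1]' --pt "0.15 -0.2 0" --pt "0.35 -0.5 0.1" --pt "0.5 -0.75 0.2" --pt "0.6 -0.9 0.2" --pt "0.6 -0.9 0.2" --roll '[0, 0, 0, 0, 0]'

```text
time: 9.12
position: [0.5046, 0.1588, 0.3188]
ee_rot: [[-0.989, 0.15, -0.001], [0.15, 0.989, -0.005], [-0.0, -0.005, -1.0]]
contact_force: [-0.5, -0.1, -3.3]
width: 0.345
grasp_force: 52.3
```

```bash
python3 st.py
python3 - <<'E'
from h import *
import pickle
s,t=capture('side'),capture('top'); pickle.dump((s,t,status.get_obs()),open('e.pkl','wb'))
for c,n in((s,'side'),(t,'top')):
    m=nets.masks_of(c,'wand'); print(n,[(d['conf'],d['region'].sum()) for d in m[:2]])
o=np.array(status.get_obs()['position']); u=P(s,o)[0]; v=P(t,o)[0]; print(u,v)
f=lambda i,w:cv2.resize(i[max(0,int(w[1])-40):int(w[1])+50,max(0,int(w[0])-40):int(w[0])+50],(400,400))
cv2.imwrite('pics/e.png',np.hstack([f(s['image'],u),f(t['image'],v)]))
E
```

```text
9.1167 [0.5046 0.1588 0.3188] yawy 81.35 z [-0.0006 -0.0052 -1.    ] F [-0.5389 -0.1303 -3.3144] M [-0.1308 -0.0294  0.029 ] 0.345350442735905 52.26615250110626
side [(0.67, np.int64(1476))]
top [(0.63, np.int64(193)), (0.16, np.int64(48))]
[223.49862726 161.66824031] [182.88589253 212.10726184]
```

View pics/e.png

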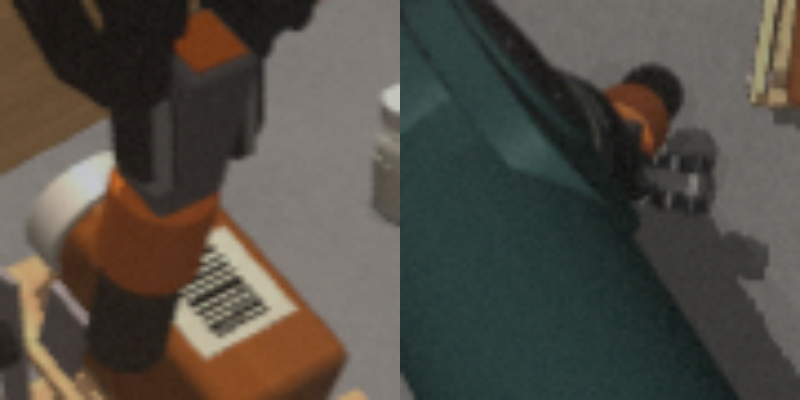

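```bash
cat > tilt.py <<'E'
from h import *
import pickle,sys
from scipy.optimize import minimize
np.set_printoptions(precision=4,suppress=True)
def ring(r,z,n=40):
    a=np.linspace(0,2*np.pi,n,endpoint=False); return np.c_[r*np.cos(a),r*np.sin(a),np.full(n,z)]
HOOD=np.r_[ring(.017,0),ring(.017,.056)]; BAR=np.r_[ring(.021,.056),ring(.021,.1)]
def frame(yaw,th,ro=0):
    a=np.radians(yaw-90); n=np.array([-np.sin(th)*np.cos(a),-np.sin(th)*np.sin(a),np.cos(th)])
    X=np.array([np.cos(th)*np.cos(a),np.cos(th)*np.sin(a),np.sin(th)]); return np.c_[X,np.cross(n,X),n]
def sil(c,parts,R,mouth,k=4):
    m=np.zeros((384*k,512*k),np.uint8)
    for p in parts:
        uv=(P(c,mouth+p@R.T)+.5)*k; cv2.fillConvexPoly(m,cv2.convexHull(np.round(uv*16).astype(np.int32)),255,shift=4)
    return cv2.resize(m,(512,384),interpolation=cv2.INTER_AREA)/255.
if __name__=='__main__':
    s,t,o=pickle.load(open('e.pkl','rb')); R0=np.array(o['ee_rot']); yaw=np.degrees(np.arctan2(R0[1,1],R0[0,1])); G=np.array(o['position'])+[0,0,.019]
    def img(c,u,v,h):
        f=cv2.GaussianBlur(c['image'],(0,0),.6).astype(float); return f
    def cls(c,th,d):
        R=frame(yaw,th); m=G+d-R[:,2]*.135
        return sil(c,[HOOD],R,m),sil(c,[BAR],R,m)
    # piecewise-constant colour model in a window around the lower wand
    def cost(c,th,d,win):
        h,b=cls(c,th,d); y0,y1,x0,x1=win; f=c['image'][y0:y1,x0:x1].astype(float); h=h[y0:y1,x0:x1]; b=b[y0:y1,x0:x1]; h=h*(1-b)
        og=np.clip(f[:,:,2]-f[:,:,0],0,70)/70; dk=np.clip(90-f.max(2),0,40)/40
        return og,dk,h,b
    def total(p,out=False):
        th,d=p[0],np.array([p[1],p[2],p[3]]); E=0
        for c,win in WS:
            og,dk,h,b=cost(c,th,d,win); w=np.clip(h+b,0,1)
            for k in range(2):
                X=np.c_[h.ravel(),b.ravel(),(1-w).ravel()]; y=(og,dk)[k].ravel(); co,_,_,_=np.linalg.lstsq(X,y,rcond=None); E+=np.sum((y-X@co)**2)
        return E+np.sum(d**2)/.003**2*.5
    v=P(t,G-frame(yaw,.37)[:,2]*.11)[0].astype(int)
    WT=(t,(v[1]-12,v[1]+6,v[0]-12,v[0]+14))
    u=P(s,G-frame(yaw,.37)[:,2]*.10)[0].astype(int); WSd=(s,(u[1]-14,u[1]+24,u[0]-14,u[0]+18))
    for name,WS in(('top',[WT]),('side',[WSd]),('both',[WT,WSd])):
        r=min((minimize(total,[t0,0,0,0],method='Nelder-Mead',options=dict(initial_simplex=np.array([[t0,0,0,0],[t0+.05,0,0,0],[t0,.003,0,0],[t0,0,.003,0],[t0,0,0,.003]]),maxiter=300)) for t0 in(.3,.38)),key=lambda r:r.fun)
        print(name,r.x,r.fun)
    fr=[]
    for c,p in((s,u),(t,v)):
        R=frame(yaw,r.x[0]); m=G+r.x[1:]-R[:,2]*.135; i=cv2.resize(c['image'][p[1]-25:p[1]+25,p[0]-25:p[0]+25],(400,400),interpolation=2)
        for z,rr in((0,.017),(.056,.017),(.056,.021),(.1,.021)): cv2.polylines(i,[((P(c,m+ring(rr,z)@R.T)-(p-25)+.5)*8).astype(int)],True,(0,255,0),1)
        fr.append(i)
    cv2.imwrite('pics/f.png',np.hstack(fr))
E
python3 tilt.py
```

```text
top [ 0.3407  0.0042 -0.0047  0.0001] 83.3515761389802
side [ 0.3213  0.0034 -0.0021  0.0081] 103.59406722187776
both [ 0.3188  0.0065 -0.0051  0.0049] 186.45155019315035
```

View pics/f.png

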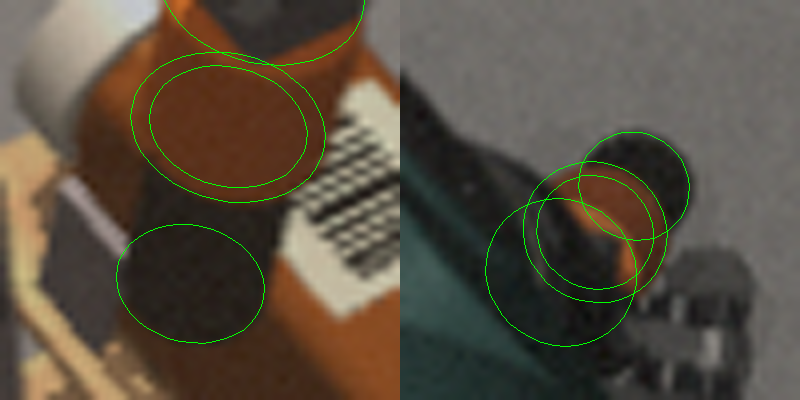

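>>> send_rows --fingers '[-1, -1, -1, -1, -1]' --pt "-0.18 0.3 0" --pt "-0.36 0.6 0" --pt "-0.36 0.67 -0.2" --pt "-0.36 0.67 -0.4" --pt "-0.36 0.67 -0.46" --roll '[0, 0, 0, 0, 0]'

```text
time: 9.73
position: [0.441, 0.2704, 0.2474]
ee_rot: [[-0.992, 0.128, -0.007], [0.128, 0.992, -0.003], [0.007, -0.003, -1.0]]
contact_force: [-1.0, -1.6, -2.0]
width: 0.342
grasp_force: 52.2
```

>>> send_rows --fingers '[-1, -1, -1, -1, -1]' --pt "0 0 0" --pt "0 0 0" --pt "0 0 0" --pt "0 0 0" --pt "0 0 0" --roll '[0, 0, 0, 0, 0]'

```text
time: 10.15
position: [0.4478, 0.2682, 0.2521]
ee_rot: [[-0.99, 0.139, 0.002], [0.139, 0.99, 0.001], [-0.002, 0.001, -1.0]]
contact_force: [-0.1, -0.5, -1.9]
width: 0.346
grasp_force: 52.2
```

```bash
python3 st.py; python3 -c "
from h import *
import pickle
pickle.dump((capture('side'),capture('top'),status.get_obs()),open('e1.pkl','wb'))"
```

```text
10.15 [0.4478 0.2682 0.2521] yawy 81.99 z [ 0.0023  0.001  -1.    ] F [-0.0566 -0.5229 -1.9132] M [-0.0378  0.0431 -0.0287] 0.3456713681380304 52.23939836025238
```

>>> send_rows --fingers '[-1, -1, -1, -1]' --pt "0.1 0.25 0.1" --pt "0.1 0.25 0.1" --pt "0.1 0.25 0.1" --pt "0.1 0.25 0.1" --roll '[0, 0, 0, 0]'

```text
time: 10.58
position: [0.4618, 0.3057, 0.2661]
ee_rot: [[-0.99, 0.138, 0.0], [0.138, 0.99, -0.0], [-0.0, -0.0, -1.0]]
contact_force: [-0.3, 0.0, -1.5]
width: 0.347
grasp_force: 52.3
```

```bash
python3 st.py; python3 -c "
from h import *
import pickle
pickle.dump((capture('side'),capture('top'),status.get_obs()),open('e2.pkl','wb'))"
```

```text
10.5833 [0.4618 0.3057 0.2661] yawy 82.09 z [ 0.0002 -0.0003 -1.    ] F [-0.2588  0.0121 -1.515 ] M [-0.059   0.0339 -0.0211] 0.3465547023594211 52.30344772338867
```

```bash
cat > tilt2.py <<'E'
from tilt import *
def run(sets,t0,label):
    # sets: list of (cam, yaw, G); d = common offset, grip-fixed
    W=[]
    for c,yaw,G in sets:
        R=frame(yaw,t0); uv=P(c,G-R[:,2]*.135+np.r_[HOOD,BAR[:40]+[0,0,.02]]@R.T); a=uv.min(0).astype(int)-5; b=uv.max(0).astype(int)+6; b=np.minimum(b,[511,383])
        f=c['image'][a[1]:b[1],a[0]:b[0]].astype(float); W.append((c,yaw,G,a,b,[np.clip(f[:,:,2]-f[:,:,0],0,70)/70,np.clip(f.max(2),20,100)/40]))
    def E(p):
        e=np.sum(p[1:4]**2)/.004**2*.5
        for c,yaw,G,a,b,ch in W:
            R=frame(yaw,p[0]); m=G+p[1:4]-R[:,2]*.135; h=sil(c,[HOOD],R,m); q=sil(c,[BAR],R,m); top=sil(c,[np.r_[ring(.021,.1),ring(.021,.17)]],R,m)
            h,q,top=[x[a[1]:b[1],a[0]:b[0]] for x in(h,q,top)]; q=q*(1-(top>.2)); h=h*(1-q)*(1-(top>.2)); k=(top<.05).ravel()
            X=np.c_[h.ravel(),q.ravel(),(1-np.clip(h+q,0,1)).ravel()][k]
            for y in ch:
                y=y.ravel()[k]; co=np.linalg.lstsq(X,y,rcond=None)[0]; e+=np.minimum((y-X@co)**2,.3).sum()
        return e
    r=minimize(E,[t0,0,0,0],method='Nelder-Mead',options=dict(initial_simplex=np.array([[t0-.04,0,0,0],[t0+.04,0,0,0],[t0,.004,0,0],[t0,0,.004,0],[t0,0,0,.004]]),maxiter=200,xatol=1e-4,fatol=1e-2))
    print(label,r.x,round(r.fun,1)); return r.x
L=[pickle.load(open(f'{n}.pkl','rb')) for n in('e','e1','e2')]
def mk(k,cam):
    o=L[k][2]; R=np.array(o['ee_rot']); return L[k][cam],np.degrees(np.arctan2(R[1,1],R[0,1])),np.array(o['position'])+[0,0,.019]
ups=dict(L[0][0]); ups['image']=cv2.imread('pics/side0.png'); upt=dict(L[0][1]); upt['image']=cv2.imread('pics/top0.png')
G0=np.array([.4274,.3,.155])
for y in(82,172): run([(ups,y,G0)],0.,f'upright side {y}'); run([(ups,y,G0),(upt,y,G0)],0.,f'upright both {y}')
for k in(1,2): run([mk(k,0)],.36,f'side{k}'); run([mk(k,1)],.36,f'top{k}')
run([mk(1,0),mk(2,0)],.36,'side12'); run([mk(k,j) for k in(1,2) for j in(0,1)],.36,'all12')
E
time python3 tilt2.py
```

```text
upright side 82 [-0.0372  0.0013  0.0017  0.0033] 101.0
upright both 82 [-0.0331  0.003  -0.     -0.002 ] 129.9
upright side 172 [ 0.0174 -0.0016  0.0001  0.0012] 106.8
upright both 172 [-0.0016  0.0004  0.0006 -0.0014] 135.3
side1 [0.3486 0.0005 0.0004 0.0029] 49.5
top1 [ 0.3341  0.0026 -0.0008  0.002 ] 163.4
side2 [0.3356 0.0035 0.0008 0.0018] 58.8
top2 [ 0.3366  0.0024 -0.0001  0.0007] 124.1
side12 [0.3442 0.0021 0.0003 0.002 ] 117.3
all12 [ 0.338   0.0029 -0.0003  0.0012] 413.4
real	0m14.285s
user	0m17.982s
sys	0m8.808s
```

>>> send_rows --fingers '[-1, -1, -1, -1, -1]' --pt "0.05 -0.2 0.2" --pt "0.1 -0.45 0.43" --pt "0.2 -0.7 0.43" --pt "0.2 -0.8 0.43" --pt "0.2 -0.8 0.43" --roll '[0, 0, 0, 0, 0]'

```text
time: 11.1
position: [0.4934, 0.1776, 0.33]
ee_rot: [[-0.989, 0.149, -0.0], [0.149, 0.989, -0.006], [-0.001, -0.006, -1.0]]
contact_force: [-0.4, -0.6, -2.4]
width: 0.344
grasp_force: 52.3
```

>>> send_rows --fingers '[-1, -1, -1, -1, -1]' --pt "0.1 -0.25 0" --pt "0.2 -0.5 0" --pt "0.25 -0.75 0" --pt "0.3 -0.9 -0.1" --pt "0.3 -0.915 -0.1" --roll '[0, 0, 0, 0, 0]'

```text
time: 11.52
position: [0.5363, 0.0401, 0.3122]
ee_rot: [[-0.989, 0.148, -0.005], [0.148, 0.989, -0.005], [0.005, -0.005, -1.0]]
contact_force: [-0.5, -0.5, -3.4]
width: 0.347
grasp_force: 52.1
```

>>> send_rows --fingers '[-1, -1, -1, -1]' --pt "0 0 0" --pt "0 0 0" --pt "0 0 0" --pt "0 0 0" --roll '[0, 0, 0, 0]'

```text
time: 11.85
position: [0.5364, 0.0506, 0.3159]
ee_rot: [[-0.991, 0.134, 0.001], [0.134, 0.991, 0.001], [-0.001, 0.001, -1.0]]
contact_force: [0.2, 0.9, -2.4]
width: 0.349
grasp_force: 52.2
```

```bash
python3 st.py; cat >> tilt2.py <<'E'
E
python3 -c "
from h import *
import pickle
pickle.dump((capture('side'),capture('top'),status.get_obs()),open('e3.pkl','wb'))"; sed -i 's/^for y in(82/if 0:\n for y in(82/; s/^ups=/ups=/' tilt2.py; sed -i "s/'e','e1','e2'/'e','e1','e2','e3'/; /^for k in(1,2)/d; /^run(\[mk(1,0)/d" tilt2.py; echo "run([mk(3,0)],.35,'side3'); run([mk(3,1)],.35,'top3'); run([mk(3,0),mk(3,1)],.35,'both3')" >> tilt2.py; python3 tilt2.py
```

```text
11.85 [0.5364 0.0506 0.3159] yawy 82.28 z [ 0.0008  0.0006 -1.    ] F [ 0.2311  0.8633 -2.4165] M [-0.0216  0.0106  0.0693] 0.34920246682265627 52.160112261772156
side3 [ 0.3436  0.0027 -0.0014  0.0009] 97.5
top3 [ 0.5395  0.0005 -0.0121  0.0003] 35.6
both3 [ 0.3301  0.0058 -0.0038 -0.0006] 138.3
```

>>> send_rows --fingers '[-1, -1, -1, -1, -1]' --pt "0.098 -0.026 -0.1" --pt "0.098 -0.026 -0.2" --pt "0.098 -0.026 -0.332" --pt "0.098 -0.026 -0.332" --pt "0.098 -0.026 -0.332" --roll '[0, 0, 0, 0, 0]'

```text
time: 12.37
position: [0.5506, 0.0451, 0.265]
ee_rot: [[-0.991, 0.136, -0.002], [0.136, 0.991, -0.0], [0.002, -0.0, -1.0]]
contact_force: [-0.3, -0.4, -1.7]
width: 0.345
grasp_force: 52.1
```

>>> send_rows --fingers '[-1, -1, -1]' --pt "0 0 0" --pt "0 0 0" --pt "0 0 0" --roll '[0, 0, 0]'

```text
time: 12.62
position: [0.5522, 0.045, 0.2668]
ee_rot: [[-0.991, 0.137, 0.002], [0.137, 0.991, 0.0], [-0.002, 0.0, -1.0]]
contact_force: [0.4, 0.5, -2.1]
width: 0.342
grasp_force: 52.1
```

```bash
python3 st.py
python3 - <<'E'
from tilt import *
s,t=capture('side'),capture('top'); o=status.get_obs(); pickle.dump((s,t,o),open('e3.pkl','wb'))
R0=np.array(o['ee_rot']); yaw=np.degrees(np.arctan2(R0[1,1],R0[0,1])); G=np.array(o['position'])+[0,0,.019]+[.0025,-.0005,.0012]
import lab2
fr=[]
for c in(s,t):
    R=frame(yaw,.344); m=G-R[:,2]*.135; p=P(c,m)[0].astype(int)
    i=cv2.resize(c['image'][p[1]-25:p[1]+25,p[0]-25:p[0]+25],(400,400),interpolation=2)
    for z,rr in((0,.017),(.056,.021),(.1,.021)): cv2.polylines(i,[((P(c,m+ring(rr,z)@R.T)-(p-25)+.5)*8).astype(int)],True,(0,255,0),1)
    cv2.polylines(i,[((P(c,lab2.pts([.6022,.0394,.1498,-.1388,.3747]))-(p-25)+.5)*8).astype(int)],True,(255,0,0),1)
    fr.append(i)
cv2.imwrite('pics/g.png',np.hstack(fr))
E
python3 tilt2.py
```

```text
12.6167 [0.5522 0.045  0.2668] yawy 82.1 z [ 0.0024  0.0001 -1.    ] F [ 0.4243  0.5491 -2.1266] M [-0.0243  0.0184  0.0116] 0.34226690759999545 52.10016667842865
side3 [0.3266 0.0033 0.0004 0.0029] 153.2
top3 [ 0.3811  0.     -0.0011  0.0003] 25.3
both3 [ 0.3299  0.0038 -0.0005  0.002 ] 178.0
```

View pics/g.png

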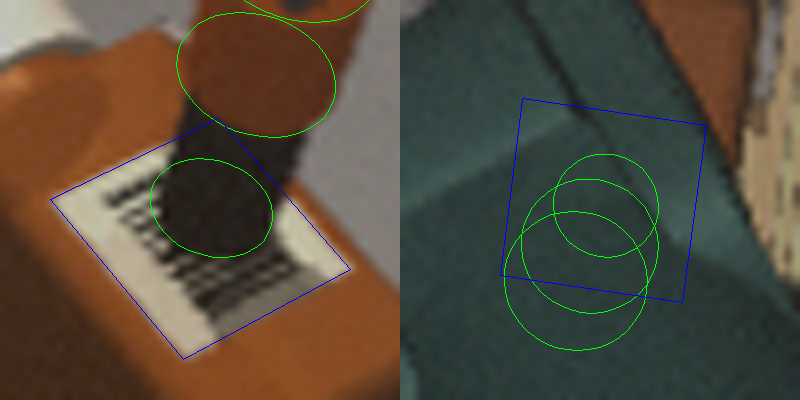

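>>> send_rows --fingers '[-1, -1, -1]' --pt "-0.05 0 0.15" --pt "-0.08 0 0.4" --pt "-0.08 0 0.4" --roll '[0, 0, 0]'

```text
time: 12.97
position: [0.5424, 0.0466, 0.3319]
ee_rot: [[-0.99, 0.137, 0.011], [0.137, 0.991, 0.001], [-0.011, 0.003, -1.0]]
contact_force: [2.3, 1.7, -1.9]
width: 0.346
grasp_force: 52.4
```

>>> send_rows --fingers '[-1, -1, -1, -1, -1]' --pt "-0.1 0.25 0" --pt "-0.2 0.5 0" --pt "-0.3 0.75 0" --pt "-0.35 0.9 0" --pt "-0.35 0.9 0" --roll '[0, 0, 0, 0, 0]'

```text
time: 13.38
position: [0.4841, 0.1871, 0.327]
ee_rot: [[-0.992, 0.127, 0.002], [0.127, 0.992, 0.005], [-0.001, 0.005, -1.0]]
contact_force: [0.1, 0.6, -1.7]
width: 0.347
grasp_force: 52.3
```

>>> send_rows --fingers '[-1, -1, -1, -1, -1]' --pt "-0.1 0.2 0" --pt "-0.2 0.45 -0.1" --pt "-0.3 0.7 -0.3" --pt "-0.41 0.8 -0.5" --pt "-0.41 0.8 -0.5" --roll '[0, 0, 0, 0, 0]'

```text
time: 13.8
position: [0.4197, 0.3025, 0.2472]
ee_rot: [[-0.992, 0.129, -0.007], [0.129, 0.992, -0.0], [0.007, -0.001, -1.0]]
contact_force: [-0.8, -1.5, -2.6]
width: 0.35
grasp_force: 52.2
```

>>> send_rows --fingers '[-1, -1, -1, -1]' --pt "0 0 0" --pt "0 0 0" --pt "0 0 0" --pt "0 0 0" --roll '[0, 0, 0, 0]' --grip_force 25

```text
time: 14.13
position: [0.4274, 0.2988, 0.2516]
ee_rot: [[-0.99, 0.141, 0.003], [0.141, 0.99, 0.001], [-0.002, 0.001, -1.0]]
contact_force: [0.2, 0.1, -1.1]
width: 0.345
grasp_force: 52.2
```

```bash
python3 st.py
```

```text
14.1333 [0.4274 0.2988 0.2516] yawy 81.9 z [ 0.0025  0.0008 -1.    ] F [ 0.2345  0.0881 -1.0529] M [ 0.0212  0.054  -0.0342] 0.34504515256722273 52.22156524658203
```

>>> send_rows --fingers '[-1, -1, -1, -1, -1]' --pt "0 0 -0.2" --pt "0 0 -0.45" --pt "0 0 -0.65" --pt "0 0 -0.745" --pt "0 0 -0.745" --roll '[0, 0, 0, 0, 0]'

```text
time: 14.55
position: [0.4253, 0.297, 0.1365]
ee_rot: [[-0.99, 0.14, -0.004], [0.14, 0.99, -0.004], [0.003, -0.004, -1.0]]
contact_force: [-0.7, -1.0, -2.2]
width: 0.339
grasp_force: 52.1
```

>>> send_rows --fingers '[-1, -1, -1, -1, -1]' --pt "-0.04 0.008 0" --pt "-0.08 0.016 0" --pt "-0.11 0.025 0" --pt "-0.134 0.031 0" --pt "-0.134 0.031 0" --roll '[0, 0, 0, 0, 0]'

```text
time: 14.97
position: [0.4068, 0.3051, 0.1405]
ee_rot: [[-0.991, 0.137, 0.005], [0.137, 0.991, 0.002], [-0.004, 0.002, -1.0]]
contact_force: [3.2, -0.8, 0.2]
width: 0.345
grasp_force: 52.5
```

>>> send_rows --fingers '[-1, -1, -1]' --pt "0 0 0" --pt "0 0 0" --pt "0 0 0" --roll '[0, 0, 0]'

```text
time: 15.22
position: [0.4069, 0.3051, 0.1397]
ee_rot: [[-0.99, 0.138, 0.003], [0.138, 0.99, 0.002], [-0.003, 0.002, -1.0]]
contact_force: [3.4, -1.3, 2.3]
width: 0.344
grasp_force: 52.7
```

```bash
python3 st.py
```

```text
15.2167 [0.4069 0.3051 0.1397] yawy 82.07 z [ 0.0029  0.0019 -1.    ] F [ 3.4093 -1.3421  2.2756] M [-0.2225 -1.4875 -0.0017] 0.34413813794125114 52.74724245071411
```

>>> send_rows --fingers '[-1, -1, -1, -1, -1]' --pt "0 0 0.2" --pt "0 0 0.5" --pt "0.15 -0.15 0.75" --pt "0.273 -0.246 0.75" --pt "0.273 -0.246 0.75" --roll '[0, 0, 0, 0, 0]' --grip_force 60

```text
time: 15.63
position: [0.4508, 0.2643, 0.2531]
ee_rot: [[-0.989, 0.145, 0.004], [0.145, 0.989, -0.0], [-0.004, 0.0, -1.0]]
contact_force: [0.7, -0.6, -2.6]
width: 0.346
grasp_force: 60.6
```

>>> send_rows --fingers '[-1, -1, -1, -1]' --pt "0 0 0" --pt "0 0 0" --pt "0 0 0" --pt "0 0 0" --roll '[0, 0, 0, 0]'

```text
time: 15.97
position: [0.4444, 0.2679, 0.2503]
ee_rot: [[-0.991, 0.135, -0.003], [0.135, 0.991, -0.001], [0.003, -0.001, -1.0]]
contact_force: [-0.9, -0.7, -2.7]
width: 0.34
grasp_force: 60.6
```

```bash
python3 st.py; python3 -c "
from h import *
import pickle
pickle.dump((capture('side'),capture('top'),status.get_obs()),open('e3.pkl','wb'))"; python3 tilt2.py; echo "run([mk(1,0)],.35,'side1'); run([mk(1,0),mk(1,1)],.35,'both1')" >> tilt2.py; python3 tilt2.py|tail -2
```

```text
15.9667 [0.4444 0.2679 0.2503] yawy 82.23 z [-0.0028 -0.0005 -1.    ] F [-0.8594 -0.658  -2.7289] M [ 0.0029  0.0326 -0.0354] 0.34003336612536417 60.63046932220459
side3 [ 0.3621  0.0014 -0.0007  0.0018] 50.7
top3 [ 0.346   0.0036 -0.0007 -0.0005] 167.7
both3 [ 0.3576  0.0021 -0.0011  0.0012] 220.9
side1 [ 0.3452  0.0021 -0.0004  0.0017] 47.9
both1 [ 0.3363  0.0026 -0.0008  0.0017] 211.5
```

>>> send_rows --fingers '[-1, -1, -1, -1, -1]' --pt "0.05 -0.1 0.25" --pt "0.15 -0.3 0.5" --pt "0.25 -0.55 0.5" --pt "0.35 -0.7 0.5" --pt "0.35 -0.7 0.5" --roll '[0, 0, 0, 0, 0]'

```text
time: 16.48
position: [0.5029, 0.1548, 0.3262]
ee_rot: [[-0.989, 0.149, 0.002], [0.148, 0.989, -0.005], [-0.003, -0.004, -1.0]]
contact_force: [0.2, -0.1, -3.7]
width: 0.343
grasp_force: 60.6
```

>>> send_rows --fingers '[-1, -1, -1, -1, -1]' --pt "0.1 -0.2 0" --pt "0.18 -0.4 0" --pt "0.26 -0.6 0" --pt "0.3 -0.77 -0.1" --pt "0.3 -0.77 -0.1" --roll '[0, 0, 0, 0, 0]'

```text
time: 16.9
position: [0.5437, 0.0391, 0.308]
ee_rot: [[-0.989, 0.147, -0.005], [0.147, 0.989, -0.005], [0.005, -0.005, -1.0]]
contact_force: [-0.1, -2.1, -3.8]
width: 0.342
grasp_force: 60.6
```

>>> send_rows --fingers '[-1, -1, -1, -1]' --pt "0 0 0" --pt "0 0 0" --pt "0 0 0" --pt "0 0 0" --roll '[0, 0, 0, 0]'

```text
time: 17.23
position: [0.5435, 0.0489, 0.3118]
ee_rot: [[-0.991, 0.134, 0.001], [0.134, 0.991, 0.001], [-0.001, 0.001, -1.0]]
contact_force: [-0.6, 0.4, -2.6]
width: 0.343
grasp_force: 60.6
```

```bash
python3 st.py
```

```text
17.2333 [0.5435 0.0489 0.3118] yawy 82.28 z [ 0.0008  0.0007 -1.    ] F [-0.5891  0.3545 -2.5931] M [ 0.0486 -0.0236 -0.0301] 0.3433118658756298 60.59733867645264
```

Go to 12 mm above touch: TCP (0.549, 0.047, 0.267).

>>> send_rows --fingers '[-1, -1, -1, -1, -1]' --pt "0.034 -0.012 -0.1" --pt "0.034 -0.012 -0.2" --pt "0.034 -0.012 -0.3" --pt "0.034 -0.012 -0.3" --pt "0.034 -0.012 -0.3" --roll '[0, 0, 0, 0, 0]'

```text
time: 17.65
position: [0.5482, 0.0453, 0.2651]
ee_rot: [[-0.991, 0.137, -0.002], [0.137, 0.991, 0.0], [0.002, -0.0, -1.0]]
contact_force: [-0.1, 0.4, -2.3]
width: 0.343
grasp_force: 60.5
```

>>> send_rows --fingers '[-1, -1, -1, -1]' --pt "0 0 0" --pt "0 0 0" --pt "0 0 0" --pt "0 0 0" --roll '[0, 0, 0, 0]'

```text
time: 17.98
position: [0.5494, 0.0453, 0.2671]
ee_rot: [[-0.99, 0.138, 0.002], [0.138, 0.99, 0.0], [-0.002, 0.0, -1.0]]
contact_force: [0.1, 0.1, -2.0]
width: 0.343
grasp_force: 60.5
```

```bash
python3 st.py; python3 -c "
from h import *
import pickle
pickle.dump((capture('side'),capture('top'),status.get_obs()),open('e3.pkl','wb'))"; sed -i '$d' tilt2.py
cat >> tilt2.py <<'E'
x=run([mk(3,0)],.36,'s'); c,yaw,G=mk(3,0); R=frame(yaw,x[0]); m=G+x[1:4]-R[:,2]*.135; RL=frame(82.05,.3747); print('mouth in label frame (mm)',(m-[.6022,.0394,.1498])@RL*1e3)
E
python3 tilt2.py
```

```text
17.9833 [0.5494 0.0453 0.2671] yawy 82.09 z [ 0.0016  0.0001 -1.    ] F [ 0.063   0.1032 -1.9817] M [ 0.0333  0.0113 -0.0248] 0.3428860361142909 60.523788928985596
side3 [ 0.3493  0.0038 -0.0002  0.0031] 148.0
top3 [ 0.403   0.0012  0.0002 -0.0001] 27.3
both3 [ 0.3494  0.0038 -0.0002  0.0031] 175.3
s [ 0.3483  0.0041 -0.0003  0.0027] 148.4
mouth in label frame (mm) [ 1.3752 -1.4229 12.1242]
```

>>> send_rows --fingers '[-1, -1, -1, -1, -1]' --pt "0.008 0.006 -0.02" --pt "0.0155 0.007 -0.04" --pt "0.0155 0.007 -0.054" --pt "0.0155 0.007 -0.054" --pt "0.0155 0.007 -0.054" --roll '[0, 0, 0, 0, 0]'

```text
time: 18.5
position: [0.5513, 0.0462, 0.2582]
ee_rot: [[-0.99, 0.138, -0.0], [0.138, 0.99, 0.0], [0.0, 0.0, -1.0]]
contact_force: [0.9, -0.9, -1.5]
width: 0.344
grasp_force: 60.9
```

>>> send_rows --fingers '[-1, -1, -1]' --pt "0.0048 -0.0007 -0.0124" --pt "0.0048 -0.0007 -0.0124" --pt "0.0048 -0.0007 -0.0124" --roll '[0, 0, 0]'

```text
time: 18.75
position: [0.5519, 0.0461, 0.2565]
ee_rot: [[-0.99, 0.138, -0.0], [0.138, 0.99, -0.0], [0.0, -0.0, -1.0]]
contact_force: [-1.5, 0.9, 1.8]
width: 0.344
grasp_force: 61.1
```

```bash
cat >> st.py <<'E'
n=np.array([-.3625,.0507,.9306]); print('dist from touch est along n (mm):',((np.array(o['position'])-[.5530,.0468,.2557])@n*1e3).round(1),'Fn',(np.array(o['contact_force'])@n).round(2))
E
python3 st.py
```

```text
18.75 [0.5519 0.0461 0.2565] yawy 82.09 z [-0.0001 -0.0001 -1.    ] F [-1.5463  0.87    1.8477] M [-0.0395  0.2126 -0.056 ] 0.34380382803623943 61.12199306488037
dist from touch est along n (mm): 1.1 Fn 2.32
```

>>> send_rows --fingers '[-1, -1, -1]' --pt "0.0048 -0.0007 -0.0124" --pt "0.0048 -0.0007 -0.0124" --pt "0.0048 -0.0007 -0.0124" --roll '[0, 0, 0]'

```text
time: 19.0
position: [0.5525, 0.046, 0.2546]
ee_rot: [[-0.99, 0.138, -0.0], [0.138, 0.99, -0.0], [0.0, -0.0, -1.0]]
contact_force: [-2.0, -0.1, 2.3]
width: 0.341
grasp_force: 61.2
```

```bash
python3 st.py
```

```text
19.0 [0.5525 0.046  0.2546] yawy 82.09 z [-0.0002 -0.     -1.    ] F [-2.0017 -0.1118  2.3208] M [-0.0455  0.389   0.0064] 0.34140654538052057 61.249061822891235
dist from touch est along n (mm): -0.9 Fn 2.88
```

>>> send_rows --fingers '[-1, -1, -1]' --pt "0.0024 -0.0004 -0.0062" --pt "0.0024 -0.0004 -0.0062" --pt "0.0024 -0.0004 -0.0062" --roll '[0, 0, 0]'

```text
time: 19.25
position: [0.5529, 0.046, 0.2536]
ee_rot: [[-0.99, 0.138, -0.0], [0.138, 0.99, 0.0], [0.0, 0.0, -1.0]]
contact_force: [-2.3, 0.5, 2.8]
width: 0.342
grasp_force: 61.2
```

```bash
python3 st.py
```

```text
19.25 [0.5529 0.046  0.2536] yawy 82.1 z [-0.0001  0.     -1.    ] F [-2.3121  0.5121  2.8311] M [ 0.0101  0.4586 -0.0147] 0.3420612096200252 61.21255874633789
dist from touch est along n (mm): -2.0 Fn 3.5
```

>>> send_rows --fingers '[-1, -1, -1, -1, -1]' --pt "0 0 0" --pt "0 0 0" --pt "0 0 0" --pt "0 0 0" --pt "0 0 0" --roll '[0, 0, 0, 0, 0]'

```text
time: 19.67
position: [0.553, 0.0459, 0.2536]
ee_rot: [[-0.99, 0.138, -0.0], [0.138, 0.99, 0.0], [0.0, 0.0, -1.0]]
contact_force: [-2.4, 0.2, 1.8]
width: 0.343
grasp_force: 61.2
```

>>> send_rows --fingers '[-1, -1, -1, -1, -1]' --pt "0 0 0" --pt "0 0 0" --pt "0 0 0" --pt "0 0 0" --pt "0 0 0" --roll '[0, 0, 0, 0, 0]'

```text
time: 20.08
position: [0.553, 0.0459, 0.2536]
ee_rot: [[-0.99, 0.138, 0.0], [0.138, 0.99, 0.0], [-0.0, 0.0, -1.0]]
contact_force: [-2.4, -0.1, 3.8]
width: 0.344
grasp_force: 61.2
```

>>> send_rows --fingers '[-1, -1, -1, -1, -1]' --pt "0 0 0" --pt "0 0 0" --pt "0 0 0" --pt "0 0 0" --pt "0 0 0" --roll '[0, 0, 0, 0, 0]'

```text
time: 20.5
position: [0.553, 0.0459, 0.2536]
ee_rot: [[-0.99, 0.138, -0.0], [0.138, 0.99, 0.0], [0.0, 0.0, -1.0]]
contact_force: [-2.3, -0.2, 2.3]
width: 0.345
grasp_force: 61.2
```

>>> send_rows --fingers '[-1, -1, -1, -1, -1]' --pt "0 0 0" --pt "0 0 0" --pt "0 0 0" --pt "0 0 0" --pt "0 0 0" --roll '[0, 0, 0, 0, 0]'

```text
time: 20.92
position: [0.553, 0.0459, 0.2536]
ee_rot: [[-0.99, 0.138, 0.0], [0.138, 0.99, 0.0], [-0.0, 0.0, -1.0]]
contact_force: [-1.6, 0.7, 3.5]
width: 0.344
grasp_force: 61.3
```

>>> send_rows --fingers '[-1, -1, -1, -1, -1]' --pt "0 0 0" --pt "0 0 0" --pt "0 0 0" --pt "0 0 0" --pt "0 0 0" --roll '[0, 0, 0, 0, 0]'

```text
time: 21.33
position: [0.553, 0.0459, 0.2535]
ee_rot: [[-0.99, 0.138, -0.0], [0.138, 0.99, 0.0], [0.0, 0.0, -1.0]]
contact_force: [-2.6, 0.7, 2.8]
width: 0.344
grasp_force: 61.3
```

>>> send_rows --fingers '[-1, -1, -1, -1, -1]' --pt "0 0 0" --pt "0 0 0" --pt "0 0 0" --pt "0 0 0" --pt "0 0 0" --roll '[0, 0, 0, 0, 0]'

```text
time: 21.75
position: [0.553, 0.0459, 0.2536]
ee_rot: [[-0.99, 0.138, 0.0], [0.138, 0.99, 0.0], [-0.0, 0.0, -1.0]]
contact_force: [-3.0, 1.0, 3.5]
width: 0.346
grasp_force: 61.3
```

```bash
python3 st.py; python3 -c "
from h import *
import pickle
pickle.dump((capture('side'),capture('top'),status.get_obs()),open('e3.pkl','wb'))"; python3 tilt2.py
```

```text
21.75 [0.553  0.0459 0.2536] yawy 82.09 z [ 0.0001  0.0001 -1.    ] F [-2.9984  0.9739  3.4634] M [0.2666 0.5383 0.05  ] 0.3459832995115975 61.282492876052856
dist from touch est along n (mm): -2.0 Fn 4.36
side3 [ 0.3517  0.0022 -0.0013  0.0023] 162.8
top3 [ 0.316   0.0006 -0.0008  0.0003] 23.7
both3 [ 0.3533  0.0026 -0.0016  0.0021] 186.1
s [ 0.3406  0.0036 -0.0016  0.0023] 162.4
mouth in label frame (mm) [-1.4391 -1.4236 -1.7105]
```

>>> send_rows --fingers '[-1, -1, -1, -1, -1]' --pt "-0.012 0.002 0.031" --pt "-0.03 0.004 0.077" --pt "-0.048 0.007 0.124" --pt "-0.06 0.007 0.3" --pt "-0.06 0.007 0.45" --roll '[0, 0, 0, 0, 0]'

```text
time: 22.27
position: [0.5429, 0.0462, 0.3215]
ee_rot: [[-0.99, 0.138, -0.002], [0.138, 0.99, -0.001], [0.002, -0.001, -1.0]]
contact_force: [1.0, 0.4, -1.0]
width: 0.346
grasp_force: 60.7
```

>>> send_rows --fingers '[-1, -1, -1, -1, -1]' --pt "-0.15 0.2 0" --pt "-0.32 0.42 0" --pt "-0.5 0.65 0" --pt "-0.66 0.88 0" --pt "-0.66 0.88 0" --roll '[0, 0, 0, 0, 0]'

```text
time: 22.68
position: [0.4393, 0.1863, 0.3224]
ee_rot: [[-0.992, 0.126, 0.0], [0.126, 0.992, 0.003], [-0.0, 0.003, -1.0]]
contact_force: [-0.6, 0.4, -1.6]
width: 0.344
grasp_force: 60.7
```

>>> send_rows --fingers '[-1, -1, -1, -1, -1]' --pt "-0.15 0.2 0" --pt "-0.32 0.42 0" --pt "-0.5 0.65 -0.1" --pt "-0.64 0.86 -0.3" --pt "-0.64 0.86 -0.3" --roll '[0, 0, 0, 0, 0]'

```text
time: 23.1
position: [0.3444, 0.3116, 0.2752]
ee_rot: [[-0.992, 0.129, -0.002], [0.129, 0.992, 0.002], [0.002, 0.002, -1.0]]
contact_force: [0.3, 0.2, -2.0]
width: 0.341
grasp_force: 60.7
```

>>> send_rows --fingers '[-1, -1, -1, -1]' --pt "0 0 0" --pt "0 0 0" --pt "0 0 0" --pt "0 0 0" --roll '[0, 0, 0, 0]'

```text
time: 23.43
position: [0.3507, 0.3069, 0.2767]
ee_rot: [[-0.99, 0.141, 0.002], [0.141, 0.99, 0.0], [-0.002, 0.0, -1.0]]
contact_force: [0.8, -0.2, -2.1]
width: 0.344
grasp_force: 60.7
```

```bash
python3 st.py; python3 lab2.py | sed -n 1,3p
```

```text
23.4333 [0.3507 0.3069 0.2767] yawy 81.89 z [ 0.0017  0.0001 -1.    ] F [ 0.7591 -0.2125 -2.1033] M [-0.0048  0.0466 -0.0385] 0.3440188251786461 60.655328035354614
dist from touch est along n (mm): 106.1 Fn -2.24Traceback (most recent call last):
  File "lab2.py", line 20, in <module>
    Q=[corners(c1['image'],230,186,88,20),corners(c2['image'],245,174,85)]
       ~~~~~~~^^^^^^^^^^^^^^^^^^^^^^^^^^^
  File "lab2.py", line 8, in corners
    k=1+np.argmin(np.linalg.norm(ce[1:]-8*h,axis=1)+1e3*(s[1:,4]<5000)); mk=(l==k).astype(np.uint8)*255
        ~~~~~~~~~^^^^^^^^^^^^^^^^^^^^^^^^^^^^^^^^^^^^^^^^^^^^^^^^^^^^^^
    return _wrapfunc(a, 'argmin', axis=axis, out=out, **kwds)
    return bound(*args, **kwds)
ValueError: attempt to get argmin of an empty sequence
```

>>> send_rows --fingers '[-1, -1, -1, -1, -1]' --pt "-0.063 0.031 0" --pt "-0.063 0.031 -0.25" --pt "-0.063 0.031 -0.5" --pt "-0.063 0.031 -0.75" --pt "-0.063 0.031 -0.86" --roll '[0, 0, 0, 0, 0]'

```text
time: 23.95
position: [0.3379, 0.3106, 0.1439]
ee_rot: [[-0.99, 0.138, -0.004], [0.138, 0.99, -0.004], [0.003, -0.004, -1.0]]
contact_force: [0.5, -0.1, -2.8]
width: 0.347
grasp_force: 60.6
```

>>> send_rows --fingers '[-1, -1, -1, -1]' --pt "0 0 -0.05" --pt "0 0 -0.05" --pt "0 0 -0.05" --pt "0 0 -0.05" --roll '[0, 0, 0, 0]'

```text
time: 24.28
position: [0.3403, 0.3138, 0.141]
ee_rot: [[-0.99, 0.138, 0.002], [0.138, 0.99, 0.002], [-0.002, 0.003, -1.0]]
contact_force: [0.2, 0.1, -1.9]
width: 0.349
grasp_force: 60.6
```

```bash
python3 st.py
```

```text
24.2833 [0.3403 0.3138 0.141 ] yawy 82.07 z [ 0.0023  0.0024 -1.    ] F [ 0.1801  0.1341 -1.9202] M [ 0.0194  0.0049 -0.019 ] 0.3491915472255532 60.58734655380249
dist from touch est along n (mm): -16.1 Fn -1.85
```

>>> send_rows --fingers '[-1, -1, -1, -1, -1]' --pt "0.06 -0.02 0" --pt "0.12 -0.03 0" --pt "0.18 -0.039 0" --pt "0.24 -0.047 0" --pt "0.3 -0.056 0" --roll '[0, 0, 0, 0, 0]'

```text
time: 24.7
position: [0.3838, 0.3038, 0.1399]
ee_rot: [[-0.99, 0.139, -0.003], [0.139, 0.99, -0.0], [0.003, -0.0, -1.0]]
contact_force: [-4.6, 0.4, -0.0]
width: 0.345
grasp_force: 60.4
```

>>> send_rows --fingers '[-1, -1, -1, -1, -1]' --pt "0.05 -0.007 0" --pt "0.1 -0.014 0" --pt "0.116 -0.016 0" --pt "0.116 -0.016 0" --pt "0.116 -0.016 0" --roll '[0, 0, 0, 0, 0]'

```text
time: 25.12
position: [0.4024, 0.3012, 0.1395]
ee_rot: [[-0.99, 0.138, 0.0], [0.138, 0.99, -0.001], [-0.001, -0.001, -1.0]]
contact_force: [-2.8, 0.0, -1.7]
width: 0.342
grasp_force: 60.8
```

```bash
python3 st.py; python3 -c "
from h import *
import pickle
pickle.dump((capture('side'),capture('top'),status.get_obs()),open('e3.pkl','wb'))"; sed -i '$d' tilt2.py; sed -i '$d' tilt2.py; echo "for t0 in(.0,.1): run([mk(3,0)],t0,'side3'); run([mk(3,0),mk(3,1)],t0,'both3')" >> tilt2.py; python3 tilt2.py
```

```text
25.1167 [0.4024 0.3012 0.1395] yawy 82.07 z [ 0.0005 -0.0007 -1.    ] F [-2.7811  0.014  -1.6987] M [-0.0921  0.7536 -0.0244] 0.34237079932241843 60.840747356414795
dist from touch est along n (mm): -40.7 Fn -0.57
side3 [-0.0565  0.0029  0.0008  0.0028] 169.3
both3 [-0.0618  0.0049 -0.0005 -0.0008] 282.2
side3 [-0.0648  0.0019  0.0023  0.0068] 96.0
both3 [-0.0344  0.0021 -0.0002  0.0004] 233.3
```

>>> send_rows --fingers '[-1, -1, -1, -1, -1]' --pt "-0.06 0.008 0.05" --pt "-0.06 0.008 0.2" --pt "-0.06 0.008 0.4" --pt "-0.06 0.008 0.55" --pt "-0.06 0.008 0.55" --roll '[0, 0, 0, 0, 0]'

```text
time: 25.63
position: [0.3953, 0.3064, 0.227]
ee_rot: [[-0.991, 0.137, 0.009], [0.137, 0.991, 0.007], [-0.008, 0.008, -1.0]]
contact_force: [0.1, 2.0, -2.0]
width: 0.344
grasp_force: 60.8
```

>>> send_rows --fingers '[-1, -1, -1, -1, -1]' --pt "0.08 -0.005 0" --pt "0.16 -0.012 0" --pt "0.2 -0.012 0" --pt "0.2 -0.012 0" --pt "0.2 -0.012 0" --roll '[0, 0, 0, 0, 0]'

```text
time: 26.05
position: [0.4232, 0.3005, 0.2208]
ee_rot: [[-0.99, 0.139, -0.002], [0.139, 0.99, -0.001], [0.002, -0.001, -1.0]]
contact_force: [0.2, 0.3, -1.1]
width: 0.344
grasp_force: 60.8
```

```bash
python3 st.py; python3 -c "
from h import *
import pickle
pickle.dump((capture('side'),capture('top'),status.get_obs()),open('e3.pkl','wb'))"; python3 tilt2.py
```

```text
26.05 [0.4232 0.3005 0.2208] yawy 82.01 z [-0.0022 -0.0008 -1.    ] F [ 0.232   0.3185 -1.0887] M [-0.0034  0.0172 -0.0101] 0.34442437603671405 60.773810148239136
dist from touch est along n (mm): 27.4 Fn -1.08
side3 [-0.0087  0.0011  0.0004  0.0018] 32.4
both3 [-0.021   0.0022 -0.0007  0.0008] 156.1
side3 [-0.0025 -0.0022  0.0025  0.0069] 46.7
both3 [-0.0148  0.0022 -0.0014 -0.0005] 170.5
```

>>> send_rows --fingers '[-1, -1, -1, -1, -1]' --pt "0.035 0.002 0" --pt "0.035 0.002 -0.15" --pt "0.035 0.002 -0.25" --pt "0.035 0.002 -0.28" --pt "0.035 0.002 -0.28" --roll '[0, 0, 0, 0, 0]'

```text
time: 26.57
position: [0.4274, 0.3008, 0.1789]
ee_rot: [[-0.991, 0.137, -0.002], [0.137, 0.991, -0.002], [0.002, -0.002, -1.0]]
contact_force: [-0.0, -0.4, -1.9]
width: 0.343
grasp_force: 60.6
```

>>> send_rows --fingers '[-1, -1, -1, -1]' --pt "0 0 0" --pt "0 0 0" --pt "0 0 0" --pt "0 0 0" --roll '[0, 0, 0, 0]'

```text
time: 26.9
position: [0.4286, 0.3019, 0.1809]
ee_rot: [[-0.99, 0.138, 0.001], [0.138, 0.99, 0.001], [-0.001, 0.001, -1.0]]
contact_force: [0.0, -0.4, -2.1]
width: 0.341
grasp_force: 60.6
```

```bash
python3 st.py; python3 -c "
from h import *
import pickle
pickle.dump((capture('side'),capture('top'),status.get_obs()),open('e3.pkl','wb'))"; python3 tilt2.py
```

```text
26.9 [0.4286 0.3019 0.1809] yawy 82.09 z [ 0.0014  0.0008 -1.    ] F [ 0.0013 -0.3949 -2.1102] M [-0.0352 -0.0577 -0.0165] 0.3412706725793628 60.63346266746521
dist from touch est along n (mm): -11.6 Fn -1.98
side3 [-0.0227  0.0016  0.0005  0.0017] 68.1
both3 [-0.0292  0.0049 -0.0021 -0.0045] 185.1
side3 [-0.0015 -0.0018  0.0023  0.0056] 44.8
both3 [-0.0005  0.0008 -0.0004 -0.0005] 170.5
```

>>> send_rows --fingers '[-1, -1, -1, -1, -1]' --pt "0 -0.006 -0.05" --pt "0 -0.006 -0.1" --pt "0 -0.006 -0.15" --pt "0 -0.006 -0.2" --pt "0 -0.006 -0.2" --roll '[0, 0, 0, 0, 0]'

```text
time: 27.42
position: [0.4272, 0.2995, 0.1481]
ee_rot: [[-0.991, 0.137, -0.003], [0.137, 0.991, -0.002], [0.003, -0.003, -1.0]]
contact_force: [-0.2, -0.2, -2.6]
width: 0.344
grasp_force: 60.6
```

```bash
python3 st.py
```

```text
27.4167 [0.4272 0.2995 0.1481] yawy 82.1 z [-0.0029 -0.0022 -1.    ] F [-0.2022 -0.2421 -2.5809] M [-0.0247  0.0392 -0.0366] 0.34411333235270586 60.634732246398926
dist from touch est along n (mm): -41.8 Fn -2.34
```

>>> send_rows --fingers '[-1, -1, -1, -1]' --pt "0 0 -0.04" --pt "0 0 -0.08" --pt "0 0 -0.09" --pt "0 0 -0.09" --roll '[0, 0, 0, 0]'

```text
time: 27.75
position: [0.428, 0.3005, 0.1361]
ee_rot: [[-0.991, 0.137, -0.001], [0.137, 0.991, -0.001], [0.001, -0.001, -1.0]]
contact_force: [-0.5, -0.1, -2.3]
width: 0.346
grasp_force: 60.9
```

```bash
python3 st.py
```

```text
27.75 [0.428  0.3005 0.1361] yawy 82.1 z [-0.0006 -0.0005 -1.    ] F [-0.5183 -0.149  -2.2548] M [-0.0051 -0.0381 -0.0887] 0.34601920350878584 60.87323069572449
dist from touch est along n (mm): -53.1 Fn -1.92
```

>>> send_rows --fingers '[-1, -1, -1, -1]' --pt "0 0 -0.012" --pt "0 0 -0.015" --pt "0 0 -0.015" --pt "0 0 -0.015" --roll '[0, 0, 0, 0]'

```text
time: 28.08
position: [0.4283, 0.3007, 0.1347]
ee_rot: [[-0.99, 0.138, 0.001], [0.138, 0.99, 0.0], [-0.0, 0.0, -1.0]]
contact_force: [-0.1, -0.8, 1.8]
width: 0.344
grasp_force: 61.1
```

```bash
python3 st.py
```

```text
28.0833 [0.4283 0.3007 0.1347] yawy 82.09 z [ 0.0005  0.0002 -1.    ] F [-0.134  -0.8158  1.7545] M [-0.158   0.1565  0.0007] 0.34434739318956215 61.12658143043518
dist from touch est along n (mm): -54.5 Fn 1.64
```

>>> send_rows --fingers '[-0.25, -0.2, -0.1, 0.2, 1]' --pt "0 0 0" --pt "0 0 0" --pt "0 0 0" --pt "0 0 0" --pt "0 0 0" --roll '[0, 0, 0, 0, 0]'

```text
time: 28.5
position: [0.4283, 0.3006, 0.1343]
ee_rot: [[-0.99, 0.138, 0.0], [0.138, 0.99, 0.0], [-0.0, 0.0, -1.0]]
contact_force: [0.3, -0.4, 0.6]
width: 0.722
grasp_force: 0.0
```

>>> send_rows --fingers '[1, 1, 1, 1, 1]' --pt "0 0 0" --pt "0 0 0" --pt "0 0 0" --pt "0 0 0" --pt "0 0 0" --roll '[0, 0, 0, 0, 0]'

```text
time: 28.92
position: [0.4282, 0.3006, 0.1343]
ee_rot: [[-0.99, 0.138, 0.0], [0.138, 0.99, 0.0], [-0.0, 0.0, -1.0]]
contact_force: [-0.9, -0.1, 0.1]
width: 0.996
grasp_force: 0.0
```

>>> send_rows --fingers '[1, 1, 1, 1, 1]' --pt "0 0 0.1" --pt "0 0 0.25" --pt "0 0 0.5" --pt "0 0 0.8" --pt "0 0 1" --roll '[0, 0, 0, 0, 0]'

```text
time: 29.33
position: [0.428, 0.301, 0.2866]
ee_rot: [[-0.991, 0.137, 0.0], [0.137, 0.991, 0.001], [-0.0, 0.001, -1.0]]
contact_force: [0.9, 0.0, 1.0]
width: 1.0
grasp_force: 0.0
```

>>> send_rows --fingers '[1, 1, 1, 1, 1]' --pt "0.2 -0.5 0.3" --pt "0.4 -0.8 0.3" --pt "0.6 -1 0.3" --pt "0.6 -1 0.3" --pt "0.6 -1 0.3" --roll '[0, 0, 0, 0, 0]'

```text
time: 29.75
position: [0.5221, 0.1441, 0.3298]
ee_rot: [[-0.989, 0.146, 0.003], [0.146, 0.989, -0.003], [-0.003, -0.002, -1.0]]
contact_force: [-0.0, -0.7, 0.4]
width: 0.999
grasp_force: 0.0
```

>>> send_rows --fingers '[1, 1, 1, 1, 1]' --pt "0 -0.5 0.3" --pt "0 -0.8 0.3" --pt "0 -1 0.3" --pt "0 -1 0.3" --pt "0 -1 0.3" --roll '[0, 0, 0, 0, 0]'

```text
time: 30.17
position: [0.5189, -0.0088, 0.3745]
ee_rot: [[-0.989, 0.151, 0.0], [0.151, 0.989, -0.005], [-0.001, -0.005, -1.0]]
contact_force: [0.3, -0.5, -0.5]
width: 1.0
grasp_force: 0.0
```

>>> send_rows --fingers '[1, 1, 1, 1, 1]' --pt "0 -0.3 0" --pt "0 -0.6 0" --pt "0 -0.9 0" --pt "0 -1 0" --pt "0 -1 0" --roll '[0, 0, 0, 0, 0]'

```text
time: 30.58
position: [0.5173, -0.1576, 0.3732]
ee_rot: [[-0.989, 0.149, -0.002], [0.149, 0.989, -0.003], [0.001, -0.003, -1.0]]
contact_force: [0.4, -0.2, 0.1]
width: 0.998
grasp_force: 0.0
```

>>> send_rows --fingers '[1, 1, 1, 1, 1]' --pt "0 -0.3 0" --pt "0 -0.6 0" --pt "0 -0.9 0" --pt "0 -1 0" --pt "0 -1 0" --roll '[0, 0, 0, 0, 0]'

```text
time: 31.0
position: [0.5167, -0.3073, 0.373]
ee_rot: [[-0.989, 0.148, -0.001], [0.148, 0.989, -0.002], [0.001, -0.002, -1.0]]
contact_force: [-0.2, -0.4, 0.1]
width: 1.004
grasp_force: 0.0
```

```bash
python3 st.py; sed -i 's/(u,v) in((c1,(201,291)),(c2,(140,240)))/(u,v) in((c1,(201,291)),(c2,(140,240)))/' lab2.py; python3 lab2.py
python3 - <<'E'
from h import *
for n in('side','top'):
    c=capture(n)
    for t in('grip','hood','jar_a','charger'): print(n,t,[(np.round(x['point'],3).tolist(),round(x['conf'],2)) for x in nets.look_for(c,t)[:3]])
E
```

```text
31.0 [ 0.5167 -0.3073  0.373 ] yawy 81.48 z [-0.0014 -0.0023 -1.    ] F [-0.1616 -0.4372  0.117 ] M [-0.0736  0.0146 -0.0274] 1.0039073350012722 0.0
dist from touch est along n (mm): 104.4 Fn 0.15
[[233.01, 171.25], [249.68, 190.22], [228.5, 201.51], [211.54, 181.37]]
[[235.94, 161.84], [258.85, 164.89], [255.65, 187.21], [233.02, 184.03]]
label [ 0.6022  0.0393  0.1498 -0.1397  0.3736] rms 0.16151985199639626 [ 0.3  0.1 -0.2  0.  -0.4 -0.  -0.  -0.1 -0.1 -0.1  0.   0.3  0.1  0.1
  0.1 -0.1]
sig [0.0003 0.0003 0.0005 0.0072 0.0173]
wandtop [0.4272 0.3009 0.19  ] [0.0223 0.022  0.0223 0.0225] [81.1461 82.9287 82.2945 82.9396]
wandtop [0.4283 0.2993 0.19  ] [0.0204 0.0202 0.0208 0.0204] [80.3821 82.3877 80.9867 81.0658]
charger [0.4282 0.2966 0.02  ] [0.0835 0.0834 0.0835 0.0859] [83.5905 85.0098 85.2883 85.0349]
side grip [([0.608, 0.069, 0.132], 0.59)]
side hood [([0.413, 0.307, 0.044], 0.6)]
side jar_a [([0.692, -0.256, 0.051], 0.93), ([0.515, -0.308, 0.066], 0.91), ([0.664, 0.264, 0.078], 0.59)]
side charger [([0.412, 0.316, 0.022], 0.86)]
top grip [([0.423, 0.286, 0.157], 0.82)]
top hood []
top jar_a [([0.678, 0.242, 0.108], 0.98), ([0.519, -0.315, 0.097], 0.56), ([0.702, -0.269, 0.086], 0.54)]
top charger [([0.429, 0.28, 0.022], 0.67)]
```

>>> send_rows --fingers '[1, 1, 1]' --pt "0 0 0" --pt "0 0 0" --pt "0 0 0" --roll '[0, 0, 0]'

```text
time: 31.85
position: [0.5182, -0.2995, 0.3743]
ee_rot: [[-0.99, 0.138, 0.0], [0.138, 0.99, 0.0], [-0.0, 0.0, -1.0]]
contact_force: [0.0, 0.0, -0.4]
width: 0.999
grasp_force: 0.0
```

```bash
python3 -c "
from h import *
print(workorder.finish_job())"
```

```text
the job is handed in; nothing more can be done
None
```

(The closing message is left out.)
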